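Load the light-curing unit, latch its door and start it

TASK

Stand every printed tooth model, teeth up and flat on the metal, on the pulled-out tray of the light-curing unit, then push the tray fully in and push the door shut until its sprung latch snaps in. After that slide the dust cover on top of the unit aside, press the start key right down and let it come up, and slide the cover fully back over the key. Leave the other things on the bench where they stand.

Things in the scene. Friction and masses are not known exactly. Their poses are not given: they have to be found in the camera images.
- unit: The light-curing unit: a low white box fixed on the bench, 260 mm deep (its x), 270 wide (its y), 130 high. Origin: centre of its underside; x points from front to back, so the front face is x = -130 mm; y points to the door's hinge side; z up. Place and yaw vary. The chamber opening in the front spans y = -113 to 113, z = 44 to 106 mm.
- door (a joint): Door angle, rad: 0 shut, about 1.6 (open) at the start; stays where left; opening turns clockwise seen from above. Moves freely until about 0.06, where the tongue meets the keeper; riding over takes 8 to 10 N at the push point; it snaps in below about 0.01. Let go before that, it springs back to 0.06 or more. White panel 20 mm thick, 234 mm long, z = 34 to 114 mm, amber window.
- door_hinge (a point): Point on the door's upright hinge axis, which lies in the middle of the panel's thickness, 100 mm above the bench. Shut, the panel lies along the unit's -y from here, its outer face 160 mm before the unit's centre.
- door_push (a point): A point to push: on the door's OUTER face, 190 mm from the hinge axis, 48 mm from the free edge, 100 mm above the bench, 14 mm below the door's top edge. Moves and turns with the door: its x points from outer to inner face, its y along the door to the hinge. The outer face is clear above 80 mm height (below, near the free edge, sits the latch case).
- tongue (a joint): The brass sprung tongue in the free edge of the door, m: 0 fully out, 0.009 fully pressed in. Its leading face is sloped. The door is latched when it is shut and the tongue is out again behind the steel keeper at the unit's front corner (unit y = -119 to -135 mm, reaching 33 mm before the front face, z = 70 to 104 mm).
- tray (a joint): How far the tray is pulled out, m: 0 fully in (against its stop), at most 0.20. It slides straight along the unit's x axis (out is -x), about 2 N to push, and stays where it is left.
- tray_floor (a point): Middle of the upper face of the tray's steel floor, 54 mm above the bench; moves with the tray; axes as the unit's. Floor free from x = -85 to 82 and y = -101 to 101 mm, rims 10 to 12 mm high. Room for six models in two rows of three.
- cover (a joint): The sliding dust cover over the start key on top of the unit, m: 0 covers the key, 0.070 fully open; it slides along the unit's y axis (opening is +y), about 1 N, and stays where it is left.
- cover_grip (a point): Centre of the black grip ridge on the cover: 44 mm long along the unit's x, 10 mm thick along the unit's y (the way it slides), 24 mm high, its top 12 mm above this point. It stands on the cover plate (60 mm along y, 74 mm along x). Moves with the cover; can be pinched from above or pushed.
- start (a joint): The start key, m: 0 up, 0.005 pressed right down (about 4.5 N, sprung; it comes up again by itself).
- start_top (a point): Centre of the top of the round start key, 26 mm across, 150 mm above the bench; the cover hides it when shut. With the cover open, 40 mm from its centre to the cover's edge are free; the cover's guide rails run 28 mm either side of it (unit x), their tops 4 mm below its top.
- tray_tab (a point): Middle of the front face of the tray's upright steel finger tab, at its top edge, 100 mm above the bench. The tab is 60 mm wide, 6 mm thick, in the middle of the tray's front edge, from the tray floor up to here. With the tray fully in, its front face stands 5 mm in front of the unit's front face.
- model0_mid (a point): Centre (half-way up) of a printed tooth model in beige resin: a block 70 mm long (its x), 34 mm wide (its y) and 16 mm high with a curved row of teeth on top, 28 mm high over all, about 55 g; z points from the flat underside to the teeth. At the start it stands teeth up on the grey mat on the bench. Three to five models are present; None means absent (or held).
- model1_mid (a point): Centre (half-way up) of a printed tooth model in beige resin: a block 70 mm long (its x), 34 mm wide (its y) and 16 mm high with a curved row of teeth on top, 28 mm high over all, about 55 g; z points from the flat underside to the teeth. At the start it stands teeth up on the grey mat on the bench. Three to five models are present; None means absent (or held).
- model2_mid (a point): Centre (half-way up) of a printed tooth model in beige resin: a block 70 mm long (its x), 34 mm wide (its y) and 16 mm high with a curved row of teeth on top, 28 mm high over all, about 55 g; z points from the flat underside to the teeth. At the start it stands teeth up on the grey mat on the bench. Three to five models are present; None means absent (or held).
- model3_mid (a point): Centre (half-way up) of a printed tooth model in beige resin: a block 70 mm long (its x), 34 mm wide (its y) and 16 mm high with a curved row of teeth on top, 28 mm high over all, about 55 g; z points from the flat underside to the teeth. At the start it stands teeth up on the grey mat on the bench. Three to five models are present; None means absent (or held).
- model4_mid (a point): Centre (half-way up) of a printed tooth model in beige resin: a block 70 mm long (its x), 34 mm wide (its y) and 16 mm high with a curved row of teeth on top, 28 mm high over all, about 55 g; z points from the flat underside to the teeth. At the start it stands teeth up on the grey mat on the bench. Three to five models are present; None means absent (or held).
- wipes_tub: Bystander: white tub of wipes, 90 mm across, 150 mm high; origin at the centre of its underside.
- brush_beaker: Bystander: glass beaker with brushes, 74 mm across, 110 mm high, brushes to 180 mm; origin at the centre of its underside.
- wax_pen: Bystander: dark red electric wax pen on a white round rest, 70 mm across, 90 mm high; origin at the centre of its underside.
Mind the look-alikes: they are no part of the job. What is shaped like the part that bears model1_mid but red or yellow is not meant.

How it is judged:
By the outcome, as a careful person would: the job done as asked, in the order asked, and still so for the second after the job is handed in, with the robot touching nothing.
Of model0, model1, model2, model3, model4 only 3 to 5 are there at a start; the rules pass over those that are not, and their reading is None.
At some moment in a run one of model0, model1, model2, model3, model4 may be knocked a few centimetres aside while the robot is not near it.
Once in a run the grip may slacken for a moment while it holds something.
It also fails if it takes over 210 s, if anything falls off the work surface, if the arm or the gripper's body presses on something with over 40 N, if the wrist force passes 120 N, or if a joint passes its speed limit or range.

ROBOT

A 6-joint arm with a two-finger parallel gripper is mounted at the origin on the work surface. World frame = base frame: x ahead of the robot, y to its left, z up, the work surface at z = 0. Lengths are in m, angles in rad, forces in N, time in s.
With the tool pointing down it reaches from about 0.25 to 0.775 m from the base axis. Payload 4 kg.
Tool frame: the origin (TCP) lies between the finger pads; the fingertips stand 25 mm ahead of it and the grasp point (between the pads) lies 6 mm ahead of it (robot.tip_reach is the distance from the TCP to the fingertips, in m); z points along the fingers, y is the line along which they close (so a half turn about z gives the same grasp; the last joint's range is limited). The gripper opens to 94 mm and grips with 3 to 60 N. Pads are 16 mm wide; open, the fingers measure 119 mm over their backs; the gripper's body (75 mm by 177 mm) begins 78 mm behind the grasp point.
Start: joints at [-1.304, 0.087, 1.371, -0, 1.684, -0.103], TCP at [0.199, -0.513, 0.231] pointing down, gripper open.
Joint ranges: [-3.1, 3.1], [-0.76, 2.03], [0.27, 2.55], [-1.08, 4.22], [0.17, 2.65], [-2.57, 2.57]. Speed limits (rad/s): [2.79, 2.79, 3.14, 3.14, 3.14, 3.14].

INTERFACE

Orientations are given as [roll, pitch, yaw] about the fixed x, y, z axes, in that order (R = Rz(yaw) Ry(pitch) Rx(roll)).
In Python, from bench import sensors, snapshot, camera_info, ticket, robot gives the robot as it stands.
- The arm moves only by the tool arm_command, never from a script. Its argument "plan" is a list of rows, each an object with "grip": the closure, from -1 (fully open) to 1 (shut); "slide": the shift along the tool's x, y, z normalised to -1 to 1, where 1 is 500 mm, a list of three; "spin": the turn about the tool's z normalised to -1 to 1, where 1 is 5 degrees. A call has 1 to 10 rows; each row shifts and turns the commanded pose from where the row before left it, along the tool's axes as they then stand; what a row does not reach is not made up. A row lasts 1/8 s, in which the tool goes at most 62.5 mm and 10.7 degrees, less where a joint would pass 70% of its speed; a pose out of reach is approached as far as the arm can. A call with a number of a shift or a turn outside -1 to 1 is refused whole. A call with a gripper value outside its range is refused whole. The fingers move at their own pace and stop on an object; the grip force is fixed at half the most. Time passes only in rows, so rows that do not move let the fingers close. It gives the time, the measured TCP pose, the force, the opening and the grip force at its end, in the units of the state.
- sensors.get_obs(): the state, without advancing time (a new reading comes with each control period).
- snapshot(name): name is "scene" or "top" or "wrist"; returns the picture (480x640x3 uint8, red, green, blue); there is no depth.
- camera_info(name): a dict with "fx", "fy", "cx", "cy" (pixels), "k1" (the pictures are not rectified: a ray, as slopes to the right and down, at radius r is drawn at 1 + k1 r^2 times it, then the intrinsics apply), "position" and "rotation" of the camera in the world. Camera axes: x right, y up, looking along -z (the intrinsics and any distortion apply to the point x, -y, -z); pixel columns grow to the right and rows downward; lengths in m; the calibration is good to about 2 mm. A picture is of the moment at which its call begins: read the wrist's pose just before it. camera_info takes no time and is no camera call; for the wrist camera it gives the pose at the moment of the call.
- ticket.close_job(): hands the job in; it is judged then, once.
The state is a dict: "time": time; "joint_positions": joint angles; "qvel": joint speeds; "joint_torque": joint torques, N m; "tool_pos": TCP position; "ee_rot": TCP orientation; "wrist_force": force on the tool from outside, world axes, zero at the start; "wrist_torque": the same for the moment, N m; "width": finger opening in m; "finger_force": force on a finger pad.
Only numpy, scipy, OpenCV 4.12 (cv2) and the standard library are available. Lean on these libraries where they do the work, as an engineer would, in place of code of your own. Each camera call takes 0.05 s, during which the arm holds its last target. There are 200 camera calls.

## Working session

There is one attempt and no reset: what is moved stays moved. The work goes in short steps, Python scripts to look and compute and a tool call to move; the robot and the scene stay as the last step left them, time stands still between calls to the robot, and variables do not carry over. Pictures are saved under pics/ and viewed, at most 14 in all, crops included, and the job is handed in when it is done.

Besides the shell and the picture viewer there is one more tool, called after "Emit:" as name(argument=value, ...), one argument or row to a line, values as JSON. arm_command: Moves the arm, as the interface text tells. Scaled input: -1 to 1 covers 500 mm each way for a shift and 5 degrees each way for a turn. Its arguments: {"type":"object","properties":{"plan":{"type":"array","items":{"type":"object","properties":{"grip":{"type":"number"},"slide":{"type":"array","items":{"type":"number"}},"spin":{"type":"number"}}}}},"required":["plan"]}

```bash
ls; mkdir -p pics
python3 - <<'E'
from bench import sensors, snapshot, camera_info
import cv2
print(sensors.get_obs())
for n in ("scene","top"):
    print(n,camera_info(n)); cv2.imwrite(f"pics/{n}0.png",snapshot(n)[:,:,::-1])
E
```

```text
pics
{'time': 0.0, 'joint_positions': array([-1.30408099e+00,  8.79638456e-02,  1.37226278e+00, -1.79480269e-05,
        1.68361255e+00, -1.03100769e-01]), 'qvel': array([-0.00119981, -0.00068214,  0.00065239,  0.00335745, -0.00136247,
       -0.00053472]), 'joint_torque': array([ 1.52938833e-04, -3.40173090e+01, -3.02429938e+01,  7.16533419e-02,
        3.28387355e-02, -1.61808098e-04]), 'tool_pos': array([ 0.19865026, -0.51233089,  0.22929498]), 'ee_rot': array([-3.13935623e+00, -2.13463980e-04,  3.69813867e-01]), 'wrist_force': array([0.18692964, 0.06038513, 0.66420193]), 'wrist_torque': array([-0.0479736 , -0.01662474,  0.02198133]), 'finger_force': 0.0, 'width': 0.09408961754359442}
scene {'fx': 622.4164634700807, 'fy': 622.4164634700807, 'cx': 313.15805123539013, 'cy': 248.21101243137596, 'k1': 0.006696828981387443, 'position': array([ 0.93881283, -0.86401781,  1.05190689]), 'rotation': array([0.79018911, 0.01980704, 0.46883665])}
top {'fx': 507.8371257538903, 'fy': 507.8371257538903, 'cx': 314.2735840443331, 'cy': 235.0926808885649, 'k1': -0.07459834750410328, 'position': array([ 0.40087221, -0.02490784,  1.40336993]), 'rotation': array([ 0.06934434,  0.01102313, -1.54659321])}
```

View pics/top0.png

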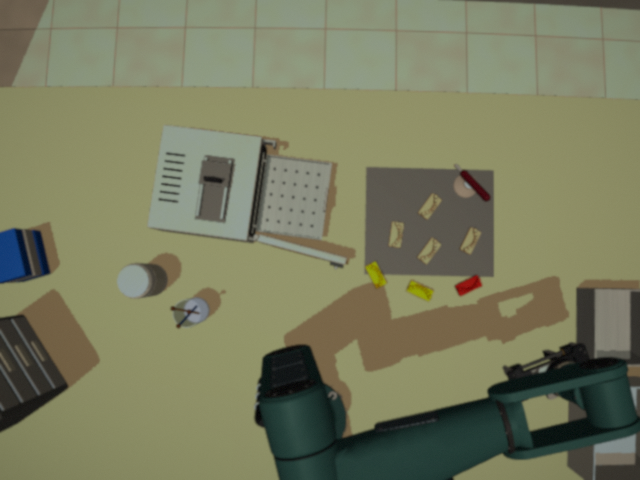

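View pics/scene0.png

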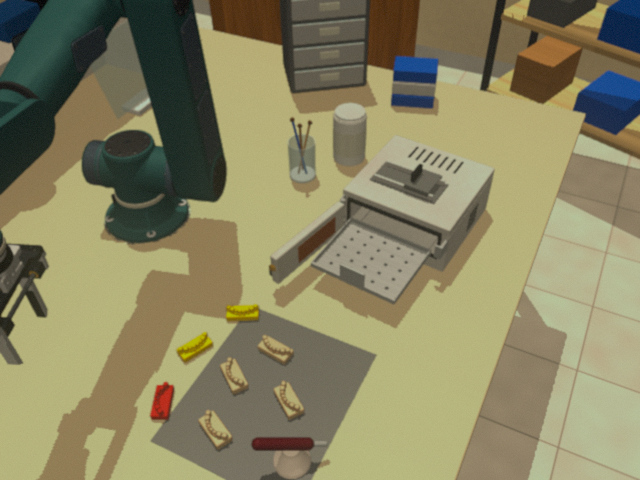

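```bash
cat > h.py <<'E'
import numpy as np, cv2
from scipy.spatial.transform import Rotation as Rn
from bench import sensors, snapshot, camera_info
def cam(n):
    i=camera_info(n); K=np.array([[i['fx'],0,i['cx']],[0,i['fy'],i['cy']],[0,0,1.]])
    R=Rn.from_euler('xyz',i['rotation']).as_matrix()@np.diag([1,-1,-1.])
    return K,np.array([i['k1'],0,0,0.]),R,np.array(i['position'])
def p2w(c,uv,z):
    K,d,R,p=c
    uv=np.asarray(uv,float).reshape(-1,1,2)
    n=cv2.undistortPoints(uv,K,d)[:,0]
    r=np.c_[n,np.ones(len(n))]@R.T
    return p+r*((z-p[2])/r[:,2])[:,None]
def w2p(c,P):
    K,d,R,p=c
    return cv2.projectPoints(np.asarray(P,float).reshape(-1,3),cv2.Rodrigues(R.T)[0],-R.T@p,K,d)[0][:,0]
E
python3 - <<'E'
from h import *
im=cv2.imread('pics/top0.png')
cv2.imwrite('pics/top0u.png',cv2.resize(im[115:275,140:360],None,fx=3.6,fy=3.6,interpolation=cv2.INTER_CUBIC))
c=cam('top')
print(p2w(c,[[163,126],[265,138],[252,240],[149,227]],.130).round(3))
print(p2w(c,[[255,237],[345,262]],.114).round(3))
hsv=cv2.cvtColor(im,cv2.COLOR_BGR2HSV)
for p in [(430,206),(397,234),(429,250),(470,240),(375,274),(468,285),(380,200)]: print(p,hsv[p[1],p[0]])
E
```

```text
[[0.763 0.389 0.13 ]
 [0.735 0.123 0.13 ]
 [0.473 0.148 0.13 ]
 [0.5   0.412 0.13 ]]
[[ 0.482  0.142  0.114]
 [ 0.424 -0.088  0.114]]
(430, 206) [ 27  84 139]
(397, 234) [ 27  84 130]
(429, 250) [ 29  74 145]
(470, 240) [ 27  79 145]
(375, 274) [ 32 240 158]
(468, 285) [  1 232 145]
(380, 200) [24 39 91]
```

View pics/top0u.png

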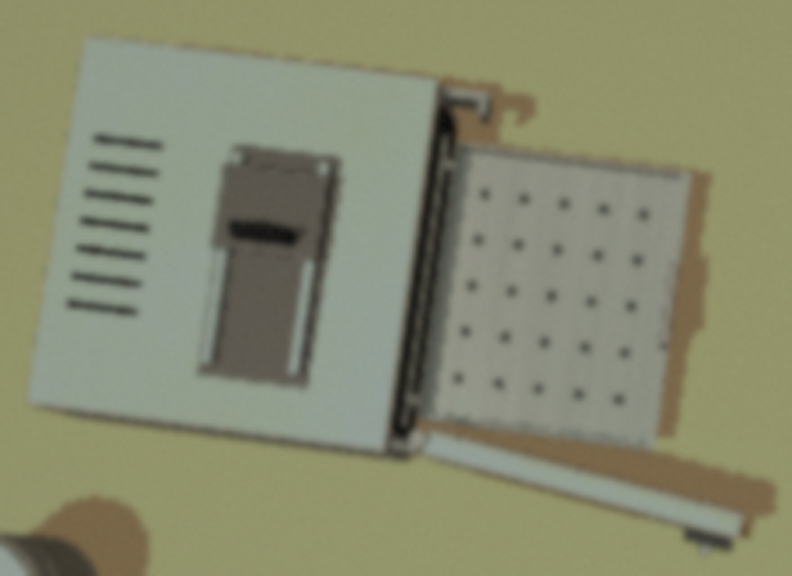

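```bash
cat >> h.py <<'E'
from scipy.optimize import least_squares
def models(n='top',im=None,save=None):
    im=snapshot(n)[:,:,::-1].copy() if im is None else im; c=cam(n)
    if save: cv2.imwrite(save,im)
    h=cv2.cvtColor(im,cv2.COLOR_BGR2HSV)
    m=cv2.inRange(h,(18,55,100),(36,140,255))
    q=w2p(c,[[.28,-.12,.01],[.68,-.12,.01],[.68,-.52,.01],[.28,-.52,.01]]).astype(int)
    k=np.zeros_like(m); cv2.fillConvexPoly(k,q,255); 
    mat=cv2.inRange(h,(0,0,40),(180,60,125)); m=m&k
    out=[]
    for t in cv2.findContours(m,cv2.RETR_EXTERNAL,cv2.CHAIN_APPROX_NONE)[0]:
        if cv2.contourArea(t)<60: continue
        w=p2w(c,t[:,0],.018)[:,:2]
        (x,y),s,a=cv2.minAreaRect((w*1000).astype(np.float32))
        if s[0]<s[1]: a+=90
        out.append((round(x),round(y),round(max(s)),round(min(s)),round((a+90)%180-90)))
    return out
E
python3 - <<'E'
from h import *
im=cv2.imread('pics/top0.png'); c=cam('top')
for o in models(im=im): print(o)
f=lambda p:np.array(p)/3.6+[140,115]
C=p2w(c,f([[85,38],[438,78],[386,452],[30,402]]),.130)[:,:2]
U=np.array([[130,-135],[-130,-135],[-130,135],[130,135]])/1e3
def g(v,U=U):
    r=np.array([[np.cos(v[2]),-np.sin(v[2])],[np.sin(v[2]),np.cos(v[2])]]); return U@r.T+v[:2]
s=least_squares(lambda v:(g(v)-C).ravel(),[.6,.26,1.47]); v=s.x
print('unit',v,s.fun.reshape(-1,2).round(4))
def tou(P):
    return ((np.asarray(P)[:,:2]-v[:2])@np.array([[np.cos(v[2]),-np.sin(v[2])],[np.sin(v[2]),np.cos(v[2])]])*1000).round(1)
print('holes',tou(p2w(c,f([[551,296],[485,194],[644,214],[619,399],[458,378]]),.054)))
print('ridge top',tou(p2w(c,f([[230,226],[300,232]]),.165)),'tray corners',tou(p2w(c,f([[460,148],[690,172],[652,443]]),.065)))
print('door',tou(p2w(c,f([[428,432],[418,452],[745,515],[738,535]]),.114)))
E
```

```text
(462, -322, 73, 37, -36)
(493, -436, 72, 37, -25)
(504, -231, 74, 38, -8)
(585, -323, 74, 38, -35)
(481, -316, 400, 399, 90)
unit [0.61848177 0.27348778 1.46653422] [[ 0.0024  0.0009]
 [ 0.0009 -0.0019]
 [-0.0005 -0.0015]
 [-0.0028  0.0026]]
holes [[-223.2    0.7]
 [-164.   -69.5]
 [-284.   -69.4]
 [-283.3   70.6]
 [-162.7   70.2]]
ridge top [[ -4.9  -4.7]
 [-53.8  -6.5]] tray corners [[-142.1  -99.5]
 [-314.2 -102.9]
 [-311.8  100.5]]
door [[-153.7  116.1]
 [-148.6  131.1]
 [-383.5  145.7]
 [-380.4  160.3]]
```

```bash
cat >> h.py <<'E'
def plan(wps,step=.05,state=None):
    o=sensors.get_obs(); p=np.array(o['tool_pos']); yaw=o['ee_rot'][2]
    print('now',p.round(4),'yaw',round(np.degrees(yaw),1),'t',round(o['time'],1))
    rows=[]
    for w in wps:
        t=np.array(w[:3]); ty=np.radians(w[3]); g=w[4]; st=w[5] if len(w)>5 else step
        n=max(1,int(np.ceil(max(np.linalg.norm(t-p)/st,abs(ty-yaw)/np.radians(5)-.02))))
        for k in range(n):
            d=(t-p)/(n-k); q=np.clip(round(np.degrees(-(ty-yaw)/(n-k))/5,2),-1,1)
            c,s=np.cos(yaw),np.sin(yaw)
            l=np.round(np.array([c*d[0]+s*d[1],s*d[0]-c*d[1],-d[2]])/.5,3)+0.
            rows.append('{"grip":%g,"slide":[%g,%g,%g],"spin":%g}'%(g,*l,q))
            e=l*.5; p=p+[c*e[0]+s*e[1],s*e[0]-c*e[1],-e[2]]; yaw-=np.radians(5*q)
        rows.append('') if 0 else None
    for i in range(0,len(rows),10): print('['+','.join(rows[i:i+10])+']')
E
python3 -c "
from h import *
plan([(.43,-.32,.15,0,-.5,.06),(.504,-.231,.10,-8,-.5),(.504,-.231,.031,-8,-.5,.03)])"
```

```text
now [ 0.1987 -0.5124  0.2294] yaw 21.2 t 0.1
[{"grip":-0.5,"slide":[0.095,-0.032,0.026],"spin":0.71},{"grip":-0.5,"slide":[0.093,-0.038,0.027],"spin":0.71},{"grip":-0.5,"slide":[0.09,-0.043,0.026],"spin":0.7},{"grip":-0.5,"slide":[0.088,-0.049,0.027],"spin":0.71},{"grip":-0.5,"slide":[0.084,-0.054,0.026],"spin":0.7},{"grip":-0.5,"slide":[0.081,-0.059,0.027],"spin":0.71},{"grip":-0.5,"slide":[0.049,-0.06,0.033],"spin":0.53},{"grip":-0.5,"slide":[0.047,-0.061,0.033],"spin":0.53},{"grip":-0.5,"slide":[0.044,-0.064,0.034],"spin":0.54},{"grip":-0.5,"slide":[0,0,0.046],"spin":-0}]
[{"grip":-0.5,"slide":[0,0,0.046],"spin":-0},{"grip":-0.5,"slide":[0,0,0.046],"spin":-0}]
```

Emit:
arm_command(
  plan=[
    {"grip":-0.5,"slide":[0.095,-0.032,0.026],"spin":0.71},
    {"grip":-0.5,"slide":[0.093,-0.038,0.027],"spin":0.71},
    {"grip":-0.5,"slide":[0.09,-0.043,0.026],"spin":0.7},
    {"grip":-0.5,"slide":[0.088,-0.049,0.027],"spin":0.71},
    {"grip":-0.5,"slide":[0.084,-0.054,0.026],"spin":0.7},
    {"grip":-0.5,"slide":[0.081,-0.059,0.027],"spin":0.71},
    {"grip":-0.5,"slide":[0.049,-0.06,0.033],"spin":0.53},
    {"grip":-0.5,"slide":[0.047,-0.061,0.033],"spin":0.53},
    {"grip":-0.5,"slide":[0.044,-0.064,0.034],"spin":0.54},
    {"grip":-0.5,"slide":[0,0,0],"spin":0},
  ],
)

```text
time: 1.35
tool_pos: [0.504, -0.2288, 0.0985]
ee_rot: [-3.139, 0.004, -0.136]
wrist_force: [-0.1, 0.4, 0.3]
width: 0.0704
finger_force: 0.0
```

```bash
python3 -c "
from h import *
plan([(.504,-.231,.031,-8,-.5,.03)])
cv2.imwrite('pics/w1.png',snapshot('wrist')[:,:,::-1])
print(models())
print(w2p(cam('wrist'),[.504,-.231,.018]))
print(sensors.get_obs()['joint_positions'])"
```

```text
now [ 0.504  -0.2288  0.0985] yaw -7.8 t 1.4
[{"grip":-0.5,"slide":[0,0.001,0.045],"spin":0.01},{"grip":-0.5,"slide":[0,0.002,0.045],"spin":0.02},{"grip":-0.5,"slide":[0.001,0.001,0.045],"spin":0.01}]
[(377, -245, 79, 33, -89), (493, -436, 74, 37, -26), (480, -394, 398, 244, 0), (522, -131, 317, 30, 0)]
[[320.99747104 251.40417213]]
[-5.32393967e-01  1.59294829e-01  1.55195455e+00 -8.27858473e-04
  1.43131968e+00  1.17715906e+00]
```

View pics/w1.png

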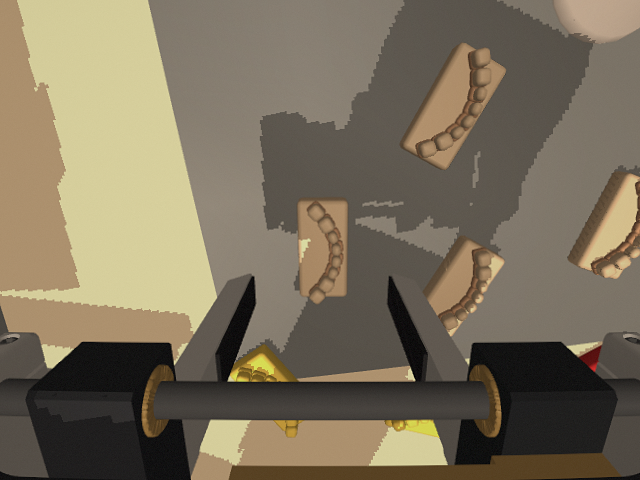

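Emit:
arm_command(
  plan=[
    {"grip":-0.5,"slide":[0,0.001,0.045],"spin":0},
    {"grip":-0.5,"slide":[0,0.002,0.045],"spin":0},
    {"grip":-0.5,"slide":[0,0.001,0.045],"spin":0},
    {"grip":0.6,"slide":[0,0,0],"spin":0},
    {"grip":1,"slide":[0,0,0],"spin":0},
    {"grip":1,"slide":[0,0,0],"spin":0},
    {"grip":1,"slide":[0,0,0],"spin":0},
  ],
)

```text
time: 2.33
tool_pos: [0.5046, -0.2337, 0.0346]
ee_rot: [3.141, -0.002, -0.14]
wrist_force: [0.5, 0.9, 0.1]
width: 0.0337
finger_force: 1.0
```

```bash
python3 -c "
from h import *
print(sensors.get_obs()['width'],sensors.get_obs()['finger_force'])
plan([(.504,-.231,.13,-8,1,.05),(.549,.095,.19,84,1),(.549,.095,.15,84,1,.04)])"
```

```text
0.03374681070758808 1.046418473124504
now [ 0.5046 -0.2337  0.0346] yaw -8.0 t 2.3
[{"grip":1,"slide":[-0.001,-0.003,-0.095],"spin":-0},{"grip":1,"slide":[-0.001,-0.002,-0.096],"spin":-0},{"grip":1,"slide":[0,-0.035,-0.006],"spin":-0.97},{"grip":1,"slide":[0.003,-0.035,-0.006],"spin":-0.97},{"grip":1,"slide":[0.006,-0.034,-0.006],"spin":-0.97},{"grip":1,"slide":[0.009,-0.034,-0.006],"spin":-0.97},{"grip":1,"slide":[0.011,-0.033,-0.006],"spin":-0.97},{"grip":1,"slide":[0.014,-0.032,-0.006],"spin":-0.97},{"grip":1,"slide":[0.017,-0.03,-0.006],"spin":-0.97},{"grip":1,"slide":[0.019,-0.029,-0.006],"spin":-0.97}]
[{"grip":1,"slide":[0.022,-0.027,-0.007],"spin":-0.97},{"grip":1,"slide":[0.024,-0.025,-0.006],"spin":-0.97},{"grip":1,"slide":[0.026,-0.023,-0.007],"spin":-0.97},{"grip":1,"slide":[0.028,-0.021,-0.006],"spin":-0.97},{"grip":1,"slide":[0.029,-0.018,-0.007],"spin":-0.97},{"grip":1,"slide":[0.031,-0.016,-0.006],"spin":-0.97},{"grip":1,"slide":[0.032,-0.013,-0.007],"spin":-0.96},{"grip":1,"slide":[0.033,-0.01,-0.006],"spin":-0.97},{"grip":1,"slide":[0.033,-0.008,-0.007],"spin":-0.96},{"grip":1,"slide":[0.034,-0.005,-0.006],"spin":-0.97}]
[{"grip":1,"slide":[0.034,-0.002,-0.007],"spin":-0.96},{"grip":1,"slide":[0,0,0.04],"spin":-0},{"grip":1,"slide":[0,0,0.04],"spin":-0}]
```

Emit:
arm_command(
  plan=[
    {"grip":1,"slide":[0,0,0],"spin":0},
    {"grip":1,"slide":[0,0,0],"spin":0},
  ],
)

```text
time: 2.58
tool_pos: [0.5046, -0.2338, 0.0346]
ee_rot: [3.141, -0.002, -0.14]
wrist_force: [-0.2, -0.5, 5.6]
width: 0.0334
finger_force: 30.0
```

Emit:
arm_command(
  plan=[
    {"grip":1,"slide":[-0.001,-0.003,-0.095],"spin":0},
    {"grip":1,"slide":[-0.001,-0.002,-0.096],"spin":0},
    {"grip":1,"slide":[0,-0.035,-0.006],"spin":-0.97},
    {"grip":1,"slide":[0.003,-0.035,-0.006],"spin":-0.97},
    {"grip":1,"slide":[0.006,-0.034,-0.006],"spin":-0.97},
    {"grip":1,"slide":[0.009,-0.034,-0.006],"spin":-0.97},
    {"grip":1,"slide":[0.011,-0.033,-0.006],"spin":-0.97},
    {"grip":1,"slide":[0.014,-0.032,-0.006],"spin":-0.97},
    {"grip":1,"slide":[0.017,-0.03,-0.006],"spin":-0.97},
    {"grip":1,"slide":[0.019,-0.029,-0.006],"spin":-0.97},
  ],
)

```text
time: 3.82
tool_pos: [0.522, -0.0922, 0.1522]
ee_rot: [-3.141, 0.001, 0.54]
wrist_force: [0.1, 0.6, -0.2]
width: 0.0332
finger_force: 30.0
```

Emit:
arm_command(
  plan=[
    {"grip":1,"slide":[0.022,-0.027,-0.007],"spin":-0.97},
    {"grip":1,"slide":[0.024,-0.025,-0.006],"spin":-0.97},
    {"grip":1,"slide":[0.026,-0.023,-0.007],"spin":-0.97},
    {"grip":1,"slide":[0.028,-0.021,-0.006],"spin":-0.97},
    {"grip":1,"slide":[0.029,-0.018,-0.007],"spin":-0.97},
    {"grip":1,"slide":[0.031,-0.016,-0.006],"spin":-0.97},
    {"grip":1,"slide":[0.032,-0.013,-0.007],"spin":-0.96},
    {"grip":1,"slide":[0.033,-0.01,-0.006],"spin":-0.97},
    {"grip":1,"slide":[0.033,-0.008,-0.007],"spin":-0.96},
    {"grip":1,"slide":[0.034,-0.005,-0.006],"spin":-0.97},
  ],
)

```text
time: 5.08
tool_pos: [0.5457, 0.0788, 0.1847]
ee_rot: [-3.14, 0.001, 1.385]
wrist_force: [0.1, 0.3, -0.4]
width: 0.0333
finger_force: 30.0
```

Emit:
arm_command(
  plan=[
    {"grip":1,"slide":[0.034,-0.002,-0.007],"spin":-0.96},
    {"grip":1,"slide":[0,0,0.04],"spin":0},
    {"grip":1,"slide":[0,0,0.04],"spin":0},
    {"grip":1,"slide":[0,0,0],"spin":0},
  ],
)

```text
time: 5.58
tool_pos: [0.5466, 0.0951, 0.1462]
ee_rot: [-3.136, 0.001, 1.466]
wrist_force: [0.6, -0.0, -0.2]
width: 0.0337
finger_force: 30.0
```

```bash
python3 -c "
from h import *
plan([(.549,.095,.085,84,1,.03)])
cv2.imwrite('pics/w2.png',snapshot('wrist')[:,:,::-1])
cv2.imwrite('pics/s2.png',snapshot('scene')[:,:,::-1])
"
```

```text
now [0.5466 0.0951 0.1462] yaw 84.0 t 5.6
[{"grip":1,"slide":[0,0.002,0.041],"spin":0},{"grip":1,"slide":[0,0.001,0.041],"spin":0},{"grip":1,"slide":[0,0.002,0.04],"spin":0}]
```

View pics/w2.png

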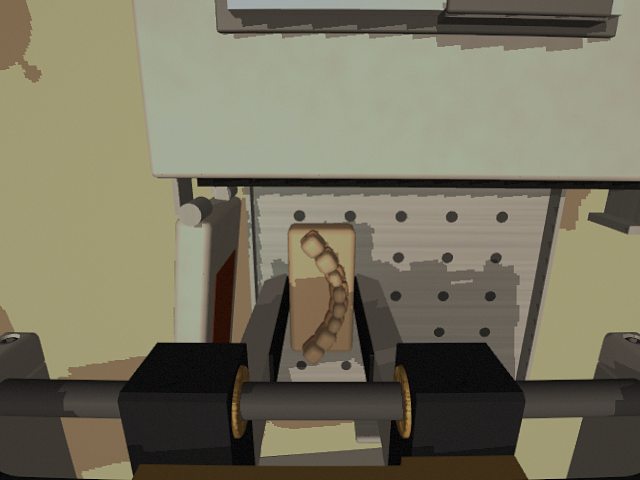

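Emit:
arm_command(
  plan=[
    {"grip":1,"slide":[0,0.002,0.04],"spin":0},
    {"grip":1,"slide":[0,0.002,0.04],"spin":0},
    {"grip":1,"slide":[0,0.001,0.03],"spin":0},
    {"grip":1,"slide":[0,0,0.004],"spin":0},
    {"grip":1,"slide":[0,0,0.004],"spin":0},
  ],
)

```text
time: 6.3
tool_pos: [0.5513, 0.0949, 0.0908]
ee_rot: [3.14, -0.0, 1.466]
wrist_force: [-0.5, 0.3, -0.4]
width: 0.0334
finger_force: 30.0
```

Emit:
arm_command(
  plan=[
    {"grip":1,"slide":[0,0,0.003],"spin":0},
    {"grip":1,"slide":[0,0,0.003],"spin":0},
    {"grip":1,"slide":[0,0,0],"spin":0},
  ],
)

```text
time: 6.68
tool_pos: [0.5513, 0.095, 0.0887]
ee_rot: [3.14, -0.0, 1.466]
wrist_force: [-2.7, -0.4, 5.3]
width: 0.0336
finger_force: 30.0
```

Emit:
arm_command(
  plan=[
    {"grip":0,"slide":[0,0,0],"spin":0},
    {"grip":0,"slide":[0,0,0],"spin":0},
    {"grip":0,"slide":[0,0,-0.04],"spin":0},
    {"grip":0,"slide":[0,0,-0.08],"spin":-0.5},
    {"grip":-0.5,"slide":[0,0,-0.08],"spin":-1},
    {"grip":-0.5,"slide":[0,0,0],"spin":-1},
  ],
)

```text
time: 7.42
tool_pos: [0.5529, 0.0951, 0.1914]
ee_rot: [3.133, 0.0, 1.687]
wrist_force: [-0.0, 0.7, -0.0]
width: 0.0636
finger_force: 0.0
```

```bash
python3 -c "
from h import *
for o in models(save='pics/t3.png'): print(o)
plan([(.585,-.323,.13,145,-.5),(.585,-.323,.10,145,-.5)])
"
```

```text
(461, -321, 75, 39, -36)
(493, -436, 74, 37, -26)
(585, -323, 74, 38, -36)
(481, -316, 400, 399, 90)
now [0.5518 0.0951 0.1892] yaw 96.8 t 7.5
[{"grip":-0.5,"slide":[-0.084,-0.003,0.012],"spin":-0.96},{"grip":-0.5,"slide":[-0.083,-0.01,0.012],"spin":-0.97},{"grip":-0.5,"slide":[-0.082,-0.017,0.012],"spin":-0.96},{"grip":-0.5,"slide":[-0.08,-0.024,0.012],"spin":-0.97},{"grip":-0.5,"slide":[-0.078,-0.031,0.012],"spin":-0.96},{"grip":-0.5,"slide":[-0.075,-0.037,0.012],"spin":-0.97},{"grip":-0.5,"slide":[-0.072,-0.044,0.012],"spin":-0.96},{"grip":-0.5,"slide":[-0.068,-0.049,0.011],"spin":-0.97},{"grip":-0.5,"slide":[-0.063,-0.055,0.012],"spin":-0.96},{"grip":-0.5,"slide":[-0.059,-0.06,0.011],"spin":-0.97}]
[{"grip":-0.5,"slide":[0,0,0.06],"spin":0}]
```

Emit:
arm_command(
  plan=[
    {"grip":-0.5,"slide":[-0.084,-0.003,0.012],"spin":-0.96},
    {"grip":-0.5,"slide":[-0.083,-0.01,0.012],"spin":-0.97},
    {"grip":-0.5,"slide":[-0.082,-0.017,0.012],"spin":-0.96},
    {"grip":-0.5,"slide":[-0.08,-0.024,0.012],"spin":-0.97},
    {"grip":-0.5,"slide":[-0.078,-0.031,0.012],"spin":-0.96},
    {"grip":-0.5,"slide":[-0.075,-0.037,0.012],"spin":-0.97},
    {"grip":-0.5,"slide":[-0.072,-0.044,0.012],"spin":-0.96},
    {"grip":-0.5,"slide":[-0.068,-0.049,0.011],"spin":-0.97},
    {"grip":-0.5,"slide":[-0.063,-0.055,0.012],"spin":-0.96},
    {"grip":-0.5,"slide":[-0.059,-0.06,0.011],"spin":-0.97},
  ],
)

```text
time: 8.72
tool_pos: [0.5815, -0.3242, 0.1264]
ee_rot: [3.142, -0.002, 2.528]
wrist_force: [-0.3, 0.8, 0.1]
width: 0.0705
finger_force: 0.0
```

Emit:
arm_command(
  plan=[
    {"grip":-0.5,"slide":[0,0,0.05],"spin":0},
    {"grip":-0.5,"slide":[0,0,0],"spin":0},
  ],
)

```text
time: 8.98
tool_pos: [0.58, -0.3224, 0.0988]
ee_rot: [-3.142, -0.008, 2.524]
wrist_force: [-0.1, -0.3, 0.1]
width: 0.0707
finger_force: 0.0
```

```bash
cat >> h.py <<'E'
def wristm(z=.012):
    # beige blocks in the wrist picture -> world rectangles
    i=snapshot('wrist')[:,:,::-1].copy(); c=cam('wrist'); i[300:]=0
    h=cv2.cvtColor(i,cv2.COLOR_BGR2HSV); m=cv2.inRange(h,(8,60,90),(26,160,255))
    m=cv2.morphologyEx(m,cv2.MORPH_CLOSE,np.ones((7,7)))
    for t in cv2.findContours(m,cv2.RETR_EXTERNAL,cv2.CHAIN_APPROX_NONE)[0]:
        if cv2.contourArea(t)<1500: continue
        x,y,w,hh=cv2.boundingRect(t)
        (a,b),s,ang=cv2.minAreaRect((p2w(c,t[:,0],z)[:,:2]*1000).astype(np.float32))
        if s[0]<s[1]: ang+=90
        print('px',(x,y,w,hh),'mm',round(a),round(b),'size',np.round(s),'ang',round((ang+90)%180-90))
    return i
E
python3 -c "
from h import *
wristm()
plan([(.585,-.323,.031,144.5,-.5,.03)])
"
```

```text
px (0, 228, 68, 72) mm 464 -502 size [52. 55.] ang -35
px (302, 208, 51, 92) mm 584 -320 size [35. 67.] ang -35
px (77, 192, 82, 108) mm 495 -438 size [45. 76.] ang -26
px (182, 43, 65, 123) mm 462 -321 size [37. 73.] ang -36
px (490, 0, 150, 300) mm 628 -150 size [ 90. 220.] ang -22
px (0, 0, 169, 137) mm 368 -372 size [134.  62.] ang 90
now [ 0.581  -0.3224  0.1008] yaw 144.7 t 9.0
[{"grip":-0.5,"slide":[-0.002,0.001,0.047],"spin":0.01},{"grip":-0.5,"slide":[-0.003,0.001,0.046],"spin":0.01},{"grip":-0.5,"slide":[-0.002,0.002,0.047],"spin":0.02}]
```

Emit:
arm_command(
  plan=[
    {"grip":-0.5,"slide":[-0.002,0,0.046],"spin":0},
    {"grip":-0.5,"slide":[-0.002,0,0.046],"spin":0},
    {"grip":-0.5,"slide":[-0.002,0,0.046],"spin":0},
    {"grip":0.6,"slide":[0,0,0],"spin":0},
    {"grip":1,"slide":[0,0,0],"spin":0},
    {"grip":1,"slide":[0,0,0],"spin":0},
    {"grip":1,"slide":[0,0,0],"spin":0},
    {"grip":1,"slide":[0,0,0],"spin":0},
    {"grip":1,"slide":[0,0,0],"spin":0},
  ],
)

```text
time: 10.15
tool_pos: [0.5853, -0.3251, 0.0354]
ee_rot: [3.141, 0.002, 2.526]
wrist_force: [0.1, 1.3, 5.1]
width: 0.0335
finger_force: 30.0
```

```bash
python3 -c "
from h import *
plan([(.585,-.323,.13,144.5,1,.05),(.649,.085,.19,84,1),(.649,.085,.10,84,1,.04)])
"
```

```text
now [ 0.5853 -0.3251  0.0354] yaw 144.7 t 10.2
[{"grip":1,"slide":[0.001,0.002,-0.095],"spin":0.02},{"grip":1,"slide":[0.002,0.001,-0.094],"spin":0.03},{"grip":1,"slide":[0.028,0.057,-0.009],"spin":0.93},{"grip":1,"slide":[0.033,0.054,-0.009],"spin":0.93},{"grip":1,"slide":[0.037,0.051,-0.009],"spin":0.93},{"grip":1,"slide":[0.041,0.048,-0.009],"spin":0.93},{"grip":1,"slide":[0.045,0.045,-0.009],"spin":0.93},{"grip":1,"slide":[0.049,0.041,-0.009],"spin":0.93},{"grip":1,"slide":[0.052,0.037,-0.009],"spin":0.93},{"grip":1,"slide":[0.055,0.033,-0.01],"spin":0.93}]
[{"grip":1,"slide":[0.057,0.028,-0.009],"spin":0.93},{"grip":1,"slide":[0.059,0.023,-0.01],"spin":0.93},{"grip":1,"slide":[0.061,0.019,-0.009],"spin":0.93},{"grip":1,"slide":[0.062,0.013,-0.01],"spin":0.93},{"grip":1,"slide":[0.063,0.009,-0.009],"spin":0.94},{"grip":1,"slide":[0,0,0.06],"spin":-0},{"grip":1,"slide":[0,0,0.06],"spin":-0},{"grip":1,"slide":[0,0,0.06],"spin":-0}]
```

Emit:
arm_command(
  plan=[
    {"grip":1,"slide":[0.001,0.002,-0.095],"spin":0.02},
    {"grip":1,"slide":[0.002,0.001,-0.094],"spin":0.03},
    {"grip":1,"slide":[0.028,0.057,-0.009],"spin":0.93},
    {"grip":1,"slide":[0.033,0.054,-0.009],"spin":0.93},
    {"grip":1,"slide":[0.037,0.051,-0.009],"spin":0.93},
    {"grip":1,"slide":[0.041,0.048,-0.009],"spin":0.93},
    {"grip":1,"slide":[0.045,0.045,-0.009],"spin":0.93},
    {"grip":1,"slide":[0.049,0.041,-0.009],"spin":0.93},
    {"grip":1,"slide":[0.052,0.037,-0.009],"spin":0.93},
    {"grip":1,"slide":[0.055,0.033,-0.01],"spin":0.93},
  ],
)

```text
time: 11.4
tool_pos: [0.6232, -0.0709, 0.164]
ee_rot: [-3.14, -0.0, 1.87]
wrist_force: [-0.5, 0.7, -1.2]
width: 0.0334
finger_force: 30.0
```

Emit:
arm_command(
  plan=[
    {"grip":1,"slide":[0.057,0.028,-0.009],"spin":0.93},
    {"grip":1,"slide":[0.059,0.023,-0.01],"spin":0.93},
    {"grip":1,"slide":[0.061,0.019,-0.009],"spin":0.93},
    {"grip":1,"slide":[0.062,0.013,-0.01],"spin":0.93},
    {"grip":1,"slide":[0.063,0.009,-0.009],"spin":0.94},
    {"grip":1,"slide":[0,0,0.05],"spin":0},
    {"grip":1,"slide":[0,0,0.05],"spin":0},
    {"grip":1,"slide":[0,0,0],"spin":0},
  ],
)

```text
time: 12.4
tool_pos: [0.6463, 0.085, 0.1345]
ee_rot: [-3.134, 0.002, 1.466]
wrist_force: [-0.1, 0.4, -0.8]
width: 0.0334
finger_force: 30.0
```

```bash
python3 -c "
from h import *
plan([(.649,.085,.093,84,1,.03)])
cv2.imwrite('pics/w4.png',snapshot('wrist')[:,:,::-1])
"
```

```text
now [0.6463 0.085  0.1345] yaw 84.0 t 12.4
[{"grip":1,"slide":[0,0.003,0.042],"spin":-0},{"grip":1,"slide":[0.001,0.002,0.041],"spin":-0}]
```

View pics/w4.png

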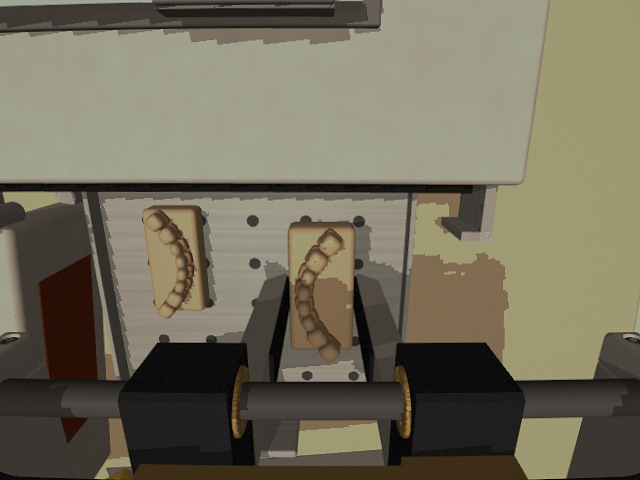

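Emit:
arm_command(
  plan=[
    {"grip":1,"slide":[0,0.002,0.042],"spin":0},
    {"grip":1,"slide":[0,0.002,0.04],"spin":0},
    {"grip":1,"slide":[0,0,0.004],"spin":0},
    {"grip":1,"slide":[0,0,0.003],"spin":0},
    {"grip":1,"slide":[0,0,0],"spin":0},
  ],
)

```text
time: 13.08
tool_pos: [0.6509, 0.085, 0.0949]
ee_rot: [3.14, -0.0, 1.466]
wrist_force: [-0.8, -1.2, -1.1]
width: 0.0336
finger_force: 30.0
```

Emit:
arm_command(
  plan=[
    {"grip":1,"slide":[0,0,0.004],"spin":0},
    {"grip":1,"slide":[0,0,0.004],"spin":0},
    {"grip":1,"slide":[0,0,0.003],"spin":0},
    {"grip":1,"slide":[0,0,0],"spin":0},
  ],
)

```text
time: 13.58
tool_pos: [0.6504, 0.0851, 0.0894]
ee_rot: [3.141, 0.0, 1.466]
wrist_force: [-2.4, 0.1, 4.4]
width: 0.0333
finger_force: 30.0
```

Contact; release and go to the third.

Emit:
arm_command(
  plan=[
    {"grip":0,"slide":[0,0,0],"spin":0},
    {"grip":0,"slide":[0,0,0],"spin":0},
    {"grip":0,"slide":[0,0,-0.04],"spin":0},
    {"grip":0,"slide":[0,0,-0.08],"spin":-0.5},
    {"grip":-0.5,"slide":[-0.06,0,-0.08],"spin":-1},
    {"grip":-0.5,"slide":[-0.04,0,0],"spin":-1},
  ],
)

```text
time: 14.32
tool_pos: [0.6515, 0.0343, 0.1959]
ee_rot: [3.13, 0.002, 1.687]
wrist_force: [0.7, -0.7, -0.9]
width: 0.0638
finger_force: 0.0
```

```bash
python3 -c "
from h import *
for o in models(save='pics/t5.png'): print(o)
plan([(.462,-.321,.13,144.5,-.5),(.462,-.321,.10,144.5,-.5)])
"
```

```text
(462, -321, 75, 39, -36)
(492, -436, 76, 37, -26)
(481, -316, 400, 399, 90)
now [0.6507 0.0316 0.1933] yaw 96.6 t 14.4
[{"grip":-0.5,"slide":[-0.066,-0.046,0.013],"spin":-0.96},{"grip":-0.5,"slide":[-0.062,-0.051,0.013],"spin":-0.96},{"grip":-0.5,"slide":[-0.057,-0.056,0.013],"spin":-0.96},{"grip":-0.5,"slide":[-0.052,-0.06,0.013],"spin":-0.96},{"grip":-0.5,"slide":[-0.047,-0.065,0.012],"spin":-0.96},{"grip":-0.5,"slide":[-0.042,-0.068,0.013],"spin":-0.96},{"grip":-0.5,"slide":[-0.036,-0.072,0.012],"spin":-0.95},{"grip":-0.5,"slide":[-0.029,-0.074,0.013],"spin":-0.96},{"grip":-0.5,"slide":[-0.023,-0.076,0.012],"spin":-0.95},{"grip":-0.5,"slide":[-0.017,-0.079,0.013],"spin":-0.96}]
[{"grip":-0.5,"slide":[0,0,0.06],"spin":0}]
```

Emit:
arm_command(
  plan=[
    {"grip":-0.5,"slide":[-0.066,-0.046,0.013],"spin":-0.96},
    {"grip":-0.5,"slide":[-0.062,-0.051,0.013],"spin":-0.96},
    {"grip":-0.5,"slide":[-0.057,-0.056,0.013],"spin":-0.96},
    {"grip":-0.5,"slide":[-0.052,-0.06,0.013],"spin":-0.96},
    {"grip":-0.5,"slide":[-0.047,-0.065,0.012],"spin":-0.96},
    {"grip":-0.5,"slide":[-0.042,-0.068,0.013],"spin":-0.96},
    {"grip":-0.5,"slide":[-0.036,-0.072,0.012],"spin":-0.95},
    {"grip":-0.5,"slide":[-0.029,-0.074,0.013],"spin":-0.96},
    {"grip":-0.5,"slide":[-0.023,-0.076,0.012],"spin":-0.95},
    {"grip":-0.5,"slide":[-0.017,-0.079,0.013],"spin":-0.96},
  ],
)

```text
time: 15.62
tool_pos: [0.4592, -0.3181, 0.1255]
ee_rot: [3.141, 0.001, 2.522]
wrist_force: [0.2, 0.5, -0.5]
width: 0.07
finger_force: 0.0
```

Emit:
arm_command(
  plan=[
    {"grip":-0.5,"slide":[0,0,0.05],"spin":0},
    {"grip":-0.5,"slide":[0,0,0],"spin":0},
  ],
)

```text
time: 15.88
tool_pos: [0.4583, -0.3165, 0.0982]
ee_rot: [3.141, -0.005, 2.518]
wrist_force: [-0.8, -0.6, 0.3]
width: 0.0706
finger_force: 0.0
```

```bash
python3 -c "
from h import *
wristm()
plan([(.462,-.322,.031,144.5,-.5,.03)])
"
```

```text
px (294, 210, 51, 90) mm 459 -319 size [35. 66.] ang -36
px (445, 0, 195, 300) mm 496 -112 size [253.  92.] ang 4
px (0, 0, 431, 300) mm 360 -351 size [303. 196.] ang 54
now [ 0.4592 -0.3167  0.0996] yaw 144.3 t 15.9
[{"grip":-0.5,"slide":[-0.004,-0.002,0.046],"spin":-0.01},{"grip":-0.5,"slide":[-0.003,-0.002,0.046],"spin":-0.01},{"grip":-0.5,"slide":[-0.004,-0.001,0.045],"spin":-0.01}]
```

Emit:
arm_command(
  plan=[
    {"grip":-0.5,"slide":[-0.004,-0.001,0.046],"spin":0},
    {"grip":-0.5,"slide":[-0.002,-0.001,0.046],"spin":0},
    {"grip":-0.5,"slide":[-0.002,-0.001,0.045],"spin":0},
    {"grip":0.6,"slide":[0,0,0],"spin":0},
    {"grip":1,"slide":[0,0,0],"spin":0},
    {"grip":1,"slide":[0,0,0],"spin":0},
    {"grip":1,"slide":[0,0,0],"spin":0},
    {"grip":1,"slide":[0,0,0],"spin":0},
    {"grip":1,"slide":[0,0,0],"spin":0},
  ],
)

```text
time: 17.05
tool_pos: [0.4625, -0.3213, 0.0327]
ee_rot: [3.142, 0.002, 2.52]
wrist_force: [-0.6, 0.6, 4.7]
width: 0.0335
finger_force: 30.0
```

```bash
python3 -c "
from h import *
plan([(.462,-.322,.13,144.5,1,.05),(.541,.013,.19,84,1),(.541,.013,.10,84,1,.03)])
"
```

```text
now [ 0.4625 -0.3213  0.0327] yaw 144.4 t 17.1
[{"grip":1,"slide":[0,-0.001,-0.097],"spin":-0.01},{"grip":1,"slide":[0,-0.001,-0.098],"spin":-0.01},{"grip":1,"slide":[0.02,0.049,-0.009],"spin":0.93},{"grip":1,"slide":[0.024,0.047,-0.009],"spin":0.93},{"grip":1,"slide":[0.028,0.045,-0.009],"spin":0.93},{"grip":1,"slide":[0.031,0.043,-0.009],"spin":0.93},{"grip":1,"slide":[0.035,0.04,-0.009],"spin":0.93},{"grip":1,"slide":[0.038,0.037,-0.009],"spin":0.93},{"grip":1,"slide":[0.041,0.034,-0.009],"spin":0.93},{"grip":1,"slide":[0.043,0.031,-0.009],"spin":0.93}]
[{"grip":1,"slide":[0.046,0.027,-0.01],"spin":0.93},{"grip":1,"slide":[0.047,0.023,-0.009],"spin":0.93},{"grip":1,"slide":[0.049,0.019,-0.01],"spin":0.93},{"grip":1,"slide":[0.051,0.015,-0.009],"spin":0.93},{"grip":1,"slide":[0.052,0.012,-0.01],"spin":0.94},{"grip":1,"slide":[0,0,0.045],"spin":-0},{"grip":1,"slide":[0,0,0.045],"spin":-0},{"grip":1,"slide":[0,0,0.045],"spin":-0},{"grip":1,"slide":[0,0,0.045],"spin":-0}]
```

Emit:
arm_command(
  plan=[
    {"grip":1,"slide":[0,-0.001,-0.097],"spin":0},
    {"grip":1,"slide":[0,-0.001,-0.098],"spin":0},
    {"grip":1,"slide":[0.02,0.049,-0.009],"spin":0.93},
    {"grip":1,"slide":[0.024,0.047,-0.009],"spin":0.93},
    {"grip":1,"slide":[0.028,0.045,-0.009],"spin":0.93},
    {"grip":1,"slide":[0.031,0.043,-0.009],"spin":0.93},
    {"grip":1,"slide":[0.035,0.04,-0.009],"spin":0.93},
    {"grip":1,"slide":[0.038,0.037,-0.009],"spin":0.93},
    {"grip":1,"slide":[0.041,0.034,-0.009],"spin":0.93},
    {"grip":1,"slide":[0.043,0.031,-0.009],"spin":0.93},
  ],
)

```text
time: 18.3
tool_pos: [0.5099, -0.1145, 0.1642]
ee_rot: [-3.14, -0.001, 1.868]
wrist_force: [0.0, 0.6, -0.5]
width: 0.0335
finger_force: 30.0
```

Emit:
arm_command(
  plan=[
    {"grip":1,"slide":[0.046,0.027,-0.01],"spin":0.93},
    {"grip":1,"slide":[0.047,0.023,-0.009],"spin":0.93},
    {"grip":1,"slide":[0.049,0.019,-0.01],"spin":0.93},
    {"grip":1,"slide":[0.051,0.015,-0.009],"spin":0.93},
    {"grip":1,"slide":[0.052,0.012,-0.01],"spin":0.93},
    {"grip":1,"slide":[0,0,0.05],"spin":0},
    {"grip":1,"slide":[0,0,0.05],"spin":0},
    {"grip":1,"slide":[0,0,0],"spin":0},
  ],
)

```text
time: 19.3
tool_pos: [0.5391, 0.0135, 0.1358]
ee_rot: [-3.135, 0.0, 1.465]
wrist_force: [0.0, -0.4, -0.0]
width: 0.0336
finger_force: 30.0
```

```bash
python3 -c "
from h import *
plan([(.541,.012,.093,84,1,.03)])
cv2.imwrite('pics/w6.png',snapshot('wrist')[:,:,::-1])
"
```

```text
now [0.5391 0.0135 0.1358] yaw 83.9 t 19.3
[{"grip":1,"slide":[-0.001,0.002,0.043],"spin":-0.01},{"grip":1,"slide":[-0.002,0.002,0.043],"spin":-0}]
```

View pics/w6.png

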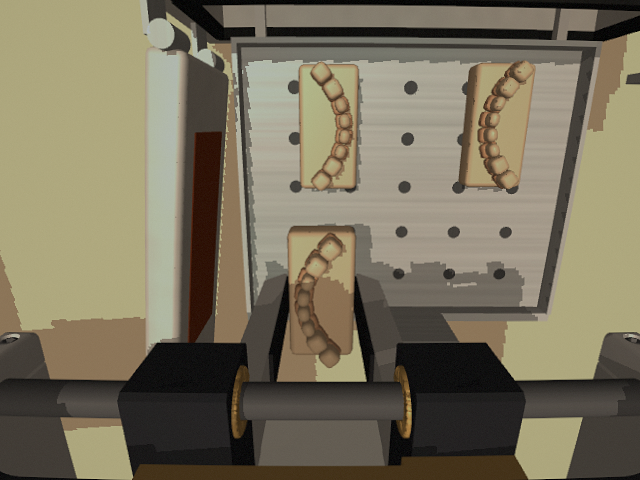

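Emit:
arm_command(
  plan=[
    {"grip":1,"slide":[-0.001,0.002,0.043],"spin":0},
    {"grip":1,"slide":[-0.001,0.001,0.043],"spin":0},
    {"grip":1,"slide":[0,0,0.006],"spin":0},
    {"grip":1,"slide":[0,0,0.004],"spin":0},
    {"grip":1,"slide":[0,0,0],"spin":0},
  ],
)

```text
time: 19.98
tool_pos: [0.5433, 0.0121, 0.0923]
ee_rot: [3.139, 0.0, 1.465]
wrist_force: [0.2, -0.4, -0.7]
width: 0.0334
finger_force: 30.0
```

Emit:
arm_command(
  plan=[
    {"grip":1,"slide":[0,0,0.004],"spin":0},
    {"grip":1,"slide":[0,0,0.004],"spin":0},
    {"grip":1,"slide":[0,0,0],"spin":0},
  ],
)

```text
time: 20.35
tool_pos: [0.5424, 0.0123, 0.0868]
ee_rot: [-3.141, 0.0, 1.465]
wrist_force: [0.6, -0.8, -0.4]
width: 0.0335
finger_force: 30.0
```

Emit:
arm_command(
  plan=[
    {"grip":1,"slide":[0,0,0.003],"spin":0},
    {"grip":1,"slide":[0,0,0],"spin":0},
  ],
)

```text
time: 20.6
tool_pos: [0.5426, 0.0122, 0.0866]
ee_rot: [3.141, 0.0, 1.465]
wrist_force: [-2.2, 0.4, 5.2]
width: 0.0336
finger_force: 30.0
```

Emit:
arm_command(
  plan=[
    {"grip":0,"slide":[0,0,0],"spin":0},
    {"grip":0,"slide":[0,0,0],"spin":0},
    {"grip":0,"slide":[0,0,-0.04],"spin":0},
    {"grip":0,"slide":[0,0,-0.08],"spin":-0.5},
    {"grip":-0.5,"slide":[0,0,-0.08],"spin":-1},
    {"grip":-0.5,"slide":[0,0,0],"spin":-1},
  ],
)

```text
time: 21.35
tool_pos: [0.5448, 0.0121, 0.1898]
ee_rot: [3.133, 0.002, 1.686]
wrist_force: [0.7, -0.4, -0.1]
width: 0.0638
finger_force: 0.0
```

```bash
python3 -c "
from h import *
for o in models(save='pics/t7.png'): print(o)
plan([(.493,-.436,.13,154,-.5),(.493,-.436,.10,154,-.5)])
"
```

```text
(493, -436, 74, 38, -26)
(481, -316, 400, 399, 90)
now [0.5438 0.0121 0.1877] yaw 96.7 t 21.4
[{"grip":-0.5,"slide":[-0.073,-0.017,0.01],"spin":-0.95},{"grip":-0.5,"slide":[-0.072,-0.023,0.01],"spin":-0.96},{"grip":-0.5,"slide":[-0.069,-0.029,0.01],"spin":-0.95},{"grip":-0.5,"slide":[-0.067,-0.035,0.009],"spin":-0.96},{"grip":-0.5,"slide":[-0.064,-0.04,0.01],"spin":-0.95},{"grip":-0.5,"slide":[-0.06,-0.045,0.009],"spin":-0.96},{"grip":-0.5,"slide":[-0.056,-0.05,0.01],"spin":-0.95},{"grip":-0.5,"slide":[-0.052,-0.055,0.009],"spin":-0.96},{"grip":-0.5,"slide":[-0.047,-0.059,0.01],"spin":-0.95},{"grip":-0.5,"slide":[-0.042,-0.062,0.009],"spin":-0.96}]
[{"grip":-0.5,"slide":[-0.036,-0.066,0.01],"spin":-0.95},{"grip":-0.5,"slide":[-0.03,-0.068,0.009],"spin":-0.96},{"grip":-0.5,"slide":[0,0,0.06],"spin":0}]
```

Emit:
arm_command(
  plan=[
    {"grip":-0.5,"slide":[-0.073,-0.017,0.01],"spin":-0.95},
    {"grip":-0.5,"slide":[-0.072,-0.023,0.01],"spin":-0.96},
    {"grip":-0.5,"slide":[-0.069,-0.029,0.01],"spin":-0.95},
    {"grip":-0.5,"slide":[-0.067,-0.035,0.009],"spin":-0.96},
    {"grip":-0.5,"slide":[-0.064,-0.04,0.01],"spin":-0.95},
    {"grip":-0.5,"slide":[-0.06,-0.045,0.009],"spin":-0.96},
    {"grip":-0.5,"slide":[-0.056,-0.05,0.01],"spin":-0.95},
    {"grip":-0.5,"slide":[-0.052,-0.055,0.009],"spin":-0.96},
    {"grip":-0.5,"slide":[-0.047,-0.059,0.01],"spin":-0.95},
    {"grip":-0.5,"slide":[-0.042,-0.062,0.009],"spin":-0.96},
  ],
)

```text
time: 22.65
tool_pos: [0.4983, -0.3625, 0.1361]
ee_rot: [3.141, -0.002, 2.518]
wrist_force: [-0.5, -0.7, 0.5]
width: 0.0708
finger_force: 0.0
```

Emit:
arm_command(
  plan=[
    {"grip":-0.5,"slide":[-0.036,-0.066,0.01],"spin":-0.95},
    {"grip":-0.5,"slide":[-0.03,-0.068,0.009],"spin":-0.96},
    {"grip":-0.5,"slide":[0,0,0.05],"spin":0},
    {"grip":-0.5,"slide":[0,0,0],"spin":0},
  ],
)

```text
time: 23.15
tool_pos: [0.4877, -0.4345, 0.099]
ee_rot: [3.139, -0.007, 2.681]
wrist_force: [0.2, 0.3, 0.4]
width: 0.0704
finger_force: 0.0
```

```bash
python3 -c "
from h import *
wristm()
plan([(.493,-.436,.030,154,-.5,.03)])
"
```

```text
px (298, 209, 51, 91) mm 490 -434 size [35. 67.] ang -26
px (0, 0, 507, 300) mm 405 -466 size [348. 197.] ang 63
now [ 0.4886 -0.4348  0.1008] yaw 153.7 t 23.2
[{"grip":-0.5,"slide":[-0.003,0.001,0.047],"spin":-0.02},{"grip":-0.5,"slide":[-0.003,0,0.047],"spin":-0.02},{"grip":-0.5,"slide":[-0.003,0.001,0.048],"spin":-0.02}]
```

Emit:
arm_command(
  plan=[
    {"grip":-0.5,"slide":[-0.002,0,0.046],"spin":0},
    {"grip":-0.5,"slide":[-0.002,0,0.046],"spin":0},
    {"grip":-0.5,"slide":[-0.002,0,0.047],"spin":0},
    {"grip":0.6,"slide":[0,0,0],"spin":0},
    {"grip":1,"slide":[0,0,0],"spin":0},
    {"grip":1,"slide":[0,0,0],"spin":0},
    {"grip":1,"slide":[0,0,0],"spin":0},
    {"grip":1,"slide":[0,0,0],"spin":0},
    {"grip":1,"slide":[0,0,0],"spin":0},
  ],
)

```text
time: 24.32
tool_pos: [0.4928, -0.4374, 0.0349]
ee_rot: [-3.141, 0.002, 2.683]
wrist_force: [-0.4, 0.6, 4.8]
width: 0.0334
finger_force: 30.0
```

```bash
python3 -c "
from h import *
plan([(.493,-.436,.13,154,1,.05),(.6405,.003,.19,84,1),(.6405,.003,.10,84,1,.03)])
"
```

```text
now [ 0.4928 -0.4374  0.0349] yaw 153.7 t 24.3
[{"grip":1,"slide":[0,0.001,-0.095],"spin":-0.03},{"grip":1,"slide":[0.001,0.002,-0.095],"spin":-0.02},{"grip":1,"slide":[0.009,0.066,-0.009],"spin":1},{"grip":1,"slide":[0.014,0.065,-0.009],"spin":1},{"grip":1,"slide":[0.02,0.063,-0.009],"spin":1},{"grip":1,"slide":[0.025,0.061,-0.008],"spin":1},{"grip":1,"slide":[0.03,0.059,-0.009],"spin":1},{"grip":1,"slide":[0.035,0.056,-0.008],"spin":1},{"grip":1,"slide":[0.04,0.052,-0.009],"spin":1},{"grip":1,"slide":[0.045,0.049,-0.008],"spin":1}]
[{"grip":1,"slide":[0.049,0.045,-0.009],"spin":1},{"grip":1,"slide":[0.052,0.04,-0.008],"spin":1},{"grip":1,"slide":[0.056,0.035,-0.009],"spin":1},{"grip":1,"slide":[0.059,0.031,-0.008],"spin":1},{"grip":1,"slide":[0.061,0.025,-0.009],"spin":1},{"grip":1,"slide":[0.063,0.02,-0.008],"spin":1},{"grip":1,"slide":[0,0,0.06],"spin":-0},{"grip":1,"slide":[0,0,0.06],"spin":-0},{"grip":1,"slide":[0,0,0.06],"spin":-0}]
```

Emit:
arm_command(
  plan=[
    {"grip":1,"slide":[0,0.001,-0.095],"spin":-0.03},
    {"grip":1,"slide":[0.001,0.002,-0.095],"spin":-0.02},
    {"grip":1,"slide":[0.009,0.066,-0.009],"spin":1},
    {"grip":1,"slide":[0.014,0.065,-0.009],"spin":1},
    {"grip":1,"slide":[0.02,0.063,-0.009],"spin":1},
    {"grip":1,"slide":[0.025,0.061,-0.008],"spin":1},
    {"grip":1,"slide":[0.03,0.059,-0.009],"spin":1},
    {"grip":1,"slide":[0.035,0.056,-0.008],"spin":1},
    {"grip":1,"slide":[0.04,0.052,-0.009],"spin":1},
    {"grip":1,"slide":[0.045,0.049,-0.008],"spin":1},
  ],
)

```text
time: 25.58
tool_pos: [0.5769, -0.1837, 0.1623]
ee_rot: [-3.14, -0.001, 1.986]
wrist_force: [0.0, 0.1, 0.3]
width: 0.0335
finger_force: 30.0
```

Emit:
arm_command(
  plan=[
    {"grip":1,"slide":[0.049,0.045,-0.009],"spin":1},
    {"grip":1,"slide":[0.052,0.04,-0.008],"spin":1},
    {"grip":1,"slide":[0.056,0.035,-0.009],"spin":1},
    {"grip":1,"slide":[0.059,0.031,-0.008],"spin":1},
    {"grip":1,"slide":[0.061,0.025,-0.009],"spin":1},
    {"grip":1,"slide":[0.063,0.02,-0.008],"spin":1},
    {"grip":1,"slide":[0,0,0.05],"spin":0},
    {"grip":1,"slide":[0,0,0.05],"spin":0},
    {"grip":1,"slide":[0,0,0.01],"spin":0},
    {"grip":1,"slide":[0,0,0],"spin":0},
  ],
)

```text
time: 26.82
tool_pos: [0.6397, 0.0034, 0.1331]
ee_rot: [-3.141, 0.0, 1.466]
wrist_force: [-1.3, 0.2, -0.1]
width: 0.0332
finger_force: 30.0
```

```bash
python3 -c "
from h import *
plan([(.6405,.003,.093,84,1,.03)])
cv2.imwrite('pics/w8.png',snapshot('wrist')[:,:,::-1])
"
```

```text
now [0.6397 0.0034 0.1331] yaw 84.0 t 26.8
[{"grip":1,"slide":[0,0.001,0.04],"spin":-0},{"grip":1,"slide":[-0.001,0.001,0.04],"spin":-0.01}]
```

View pics/w8.png

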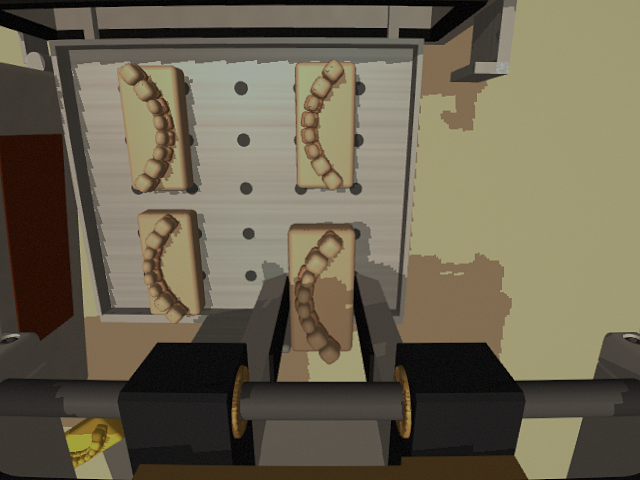

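Emit:
arm_command(
  plan=[
    {"grip":1,"slide":[0.002,0,0.04],"spin":0},
    {"grip":1,"slide":[0.002,0,0.04],"spin":0},
    {"grip":1,"slide":[0,0,0.006],"spin":0},
    {"grip":1,"slide":[0,0,0.004],"spin":0},
    {"grip":1,"slide":[0,0,0.003],"spin":0},
    {"grip":1,"slide":[0,0,0],"spin":0},
  ],
)

```text
time: 27.62
tool_pos: [0.6392, 0.0058, 0.0885]
ee_rot: [-3.14, 0.0, 1.466]
wrist_force: [-4.4, 0.8, 8.0]
width: 0.0335
finger_force: 30.0
```

Emit:
arm_command(
  plan=[
    {"grip":0,"slide":[0,0,0],"spin":0},
    {"grip":0,"slide":[0,0,0],"spin":0},
    {"grip":0,"slide":[0,0,-0.04],"spin":0},
    {"grip":0,"slide":[0,0,-0.08],"spin":0},
    {"grip":0.5,"slide":[0,0,-0.06],"spin":0},
    {"grip":1,"slide":[0,0,0],"spin":0},
  ],
)

```text
time: 28.38
tool_pos: [0.6423, 0.0055, 0.182]
ee_rot: [3.133, -0.0, 1.466]
wrist_force: [0.2, -0.1, -0.2]
width: 0.0303
finger_force: 0.0
```

```bash
python3 -c "
from h import *
for o in models(save='pics/t9.png'): print(o)
im=cv2.imread('pics/t9.png');cv2.imwrite('pics/t9c.png',cv2.resize(im[110:320,140:500],None,fx=2.2,fy=2.2,interpolation=cv2.INTER_CUBIC))
plan([(.580,-.0945,.18,84,1),(.58,-.0945,.098,84,1,.04)])
"
```

```text
(481, -316, 400, 399, 90)
now [0.6411 0.0055 0.1791] yaw 84.0 t 28.4
[{"grip":1,"slide":[-0.071,-0.034,-0.001],"spin":-0},{"grip":1,"slide":[-0.07,-0.033,0],"spin":-0},{"grip":1,"slide":[-0.071,-0.034,-0.001],"spin":-0},{"grip":1,"slide":[0,0,0.055],"spin":-0},{"grip":1,"slide":[0,0,0.055],"spin":-0},{"grip":1,"slide":[0,0,0.054],"spin":-0}]
```

View pics/t9c.png

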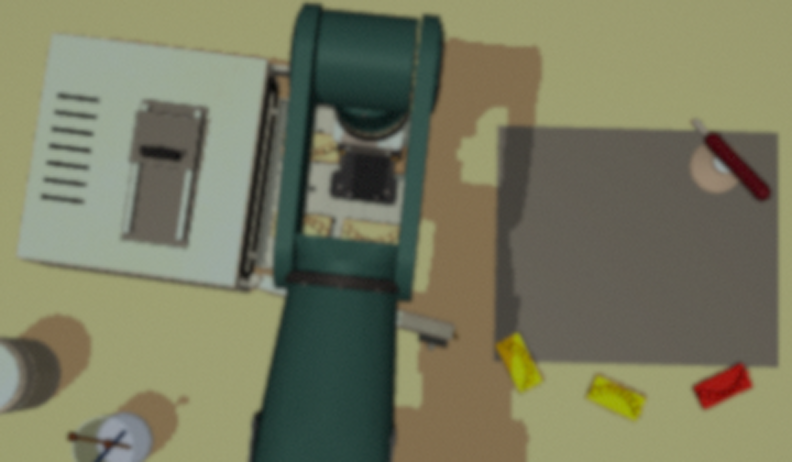

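Emit:
arm_command(
  plan=[
    {"grip":1,"slide":[-0.071,-0.034,0],"spin":0},
    {"grip":1,"slide":[-0.07,-0.033,0],"spin":0},
    {"grip":1,"slide":[-0.071,-0.034,0],"spin":0},
    {"grip":1,"slide":[0,0,0.055],"spin":0},
    {"grip":1,"slide":[0,0,0.055],"spin":0},
    {"grip":1,"slide":[0,0,0.054],"spin":0},
    {"grip":1,"slide":[0,0,0],"spin":0},
  ],
)

```text
time: 29.3
tool_pos: [0.5757, -0.0938, 0.0902]
ee_rot: [-3.132, -0.001, 1.466]
wrist_force: [-0.0, -0.8, -0.4]
width: 0.0007
finger_force: 0.0
```

```bash
python3 -c "
from h import *
plan([(.6011,.106,.098,84,1,.03)])
cv2.imwrite('pics/w10.png',snapshot('wrist')[:,:,::-1])
"
```

```text
now [ 0.5757 -0.0938  0.0902] yaw 84.0 t 29.3
[{"grip":1,"slide":[0.058,0.001,-0.002],"spin":-0},{"grip":1,"slide":[0.057,0.001,-0.002],"spin":-0},{"grip":1,"slide":[0.058,0.001,-0.002],"spin":-0},{"grip":1,"slide":[0.057,0.001,-0.002],"spin":-0},{"grip":1,"slide":[0.058,0.002,-0.003],"spin":-0},{"grip":1,"slide":[0.057,0.001,-0.002],"spin":-0},{"grip":1,"slide":[0.058,0.002,-0.003],"spin":-0}]
```

View pics/w10.png

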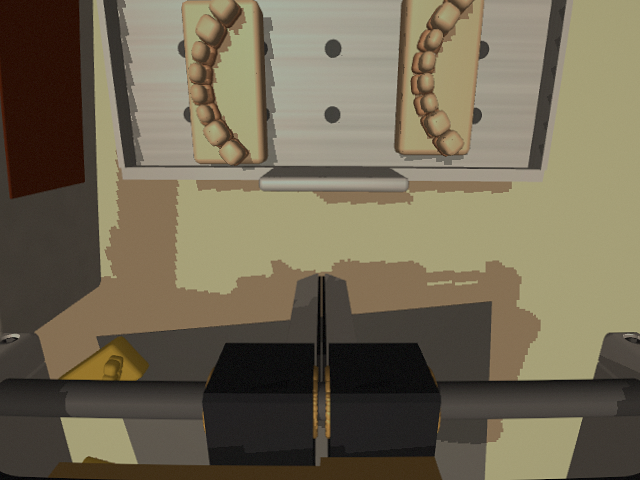

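Emit:
arm_command(
  plan=[
    {"grip":1,"slide":[0.06,0,0],"spin":0},
    {"grip":1,"slide":[0.016,0,0],"spin":0},
    {"grip":1,"slide":[0.016,0,0],"spin":0},
    {"grip":1,"slide":[0.03,0,0],"spin":0},
    {"grip":1,"slide":[0.03,0,0],"spin":0},
    {"grip":1,"slide":[0.036,0,0],"spin":0},
    {"grip":1,"slide":[0.036,0,0],"spin":0},
    {"grip":1,"slide":[0.036,0,0],"spin":0},
    {"grip":1,"slide":[0.036,0,0],"spin":0},
    {"grip":1,"slide":[0.036,0,0],"spin":0},
  ],
)

```text
time: 30.6
tool_pos: [0.5963, 0.0718, 0.0949]
ee_rot: [3.141, 0.0, 1.466]
wrist_force: [2.1, -4.0, 2.1]
width: 0.0001
finger_force: 1.4
```

Emit:
arm_command(
  plan=[
    {"grip":1,"slide":[0.03,0,0],"spin":0},
    {"grip":1,"slide":[0.03,0,0],"spin":0},
    {"grip":1,"slide":[0.02,0,0],"spin":0},
    {"grip":1,"slide":[0.014,0,0],"spin":0},
    {"grip":1,"slide":[0.008,0,0],"spin":0},
    {"grip":1,"slide":[0.008,0,0],"spin":0},
  ],
)

```text
time: 31.35
tool_pos: [0.6016, 0.1252, 0.0947]
ee_rot: [-3.141, 0.0, 1.465]
wrist_force: [-0.3, -1.7, 1.1]
width: 0.0005
finger_force: 1.1
```

Emit:
arm_command(
  plan=[
    {"grip":1,"slide":[0.006,0,0],"spin":0},
    {"grip":1,"slide":[0.006,0,0],"spin":0},
    {"grip":1,"slide":[0.006,0,0],"spin":0},
    {"grip":1,"slide":[0,0,0],"spin":0},
  ],
)

```text
time: 31.85
tool_pos: [0.6027, 0.1346, 0.0947]
ee_rot: [-3.141, -0.0, 1.466]
wrist_force: [-0.3, -1.4, -0.6]
width: 0.0004
finger_force: 0.5
```

Emit:
arm_command(
  plan=[
    {"grip":1,"slide":[0.006,0,0],"spin":0},
    {"grip":1,"slide":[0.006,0,0],"spin":0},
    {"grip":1,"slide":[0,0,0],"spin":0},
  ],
)

```text
time: 32.22
tool_pos: [0.6027, 0.1349, 0.0948]
ee_rot: [-3.14, 0.011, 1.464]
wrist_force: [-2.4, -12.8, 3.0]
width: 0.0004
finger_force: 7.0
```

```bash
cat >> h.py <<'E'
V=np.array([.6185,.2735,1.4665])
def u2w(x,y): 
    c,s=np.cos(V[2]),np.sin(V[2]); return V[0]+(c*x-s*y)/1e3,V[1]+(s*x+c*y)/1e3
def doorw(phi,off=8,z=.113,H=(-150,122),g=1):
    s,c=np.sin(phi),np.cos(phi)
    x,y=u2w(H[0]-190*s-(10+off)*c,H[1]-190*c+(10+off)*s)
    return (x,y,z,np.degrees(V[2]-phi),g)
E
python3 -c "
from h import *
o=sensors.get_obs()['tool_pos']
b=u2w(-156,0)
plan([(b[0],b[1],.095,84,1),(b[0],b[1],.18,84,1,.045),doorw(1.7,48,.2),doorw(1.7,48,.113)])
"
```

```text
now [0.6027 0.1349 0.0948] yaw 83.9 t 32.2
[{"grip":1,"slide":[-0.033,0.003,0],"spin":-0.03},{"grip":1,"slide":[0,0,-0.085],"spin":0},{"grip":1,"slide":[0,0,-0.085],"spin":0},{"grip":1,"slide":[-0.017,-0.02,-0.002],"spin":0.97},{"grip":1,"slide":[-0.019,-0.019,-0.002],"spin":0.97},{"grip":1,"slide":[-0.021,-0.017,-0.002],"spin":0.97},{"grip":1,"slide":[-0.022,-0.015,-0.002],"spin":0.97},{"grip":1,"slide":[-0.023,-0.013,-0.002],"spin":0.97},{"grip":1,"slide":[-0.024,-0.011,-0.002],"spin":0.98},{"grip":1,"slide":[-0.025,-0.009,-0.002],"spin":0.97}]
[{"grip":1,"slide":[-0.026,-0.007,-0.002],"spin":0.98},{"grip":1,"slide":[-0.027,-0.005,-0.002],"spin":0.97},{"grip":1,"slide":[-0.027,-0.003,-0.002],"spin":0.98},{"grip":1,"slide":[-0.027,0,-0.002],"spin":0.97},{"grip":1,"slide":[-0.027,0.002,-0.002],"spin":0.98},{"grip":1,"slide":[-0.027,0.004,-0.002],"spin":0.97},{"grip":1,"slide":[-0.026,0.006,-0.002],"spin":0.98},{"grip":1,"slide":[-0.026,0.009,-0.002],"spin":0.97},{"grip":1,"slide":[-0.025,0.011,-0.002],"spin":0.98},{"grip":1,"slide":[-0.024,0.013,-0.002],"spin":0.97}]
[{"grip":1,"slide":[-0.022,0.014,-0.002],"spin":0.98},{"grip":1,"slide":[-0.021,0.016,-0.002],"spin":0.97},{"grip":1,"slide":[-0.02,0.019,-0.002],"spin":0.98},{"grip":1,"slide":[0,0,0.087],"spin":-0},{"grip":1,"slide":[0,0,0.087],"spin":-0}]
```

Emit:
arm_command(
  plan=[
    {"grip":1,"slide":[-0.033,0.003,0],"spin":0},
    {"grip":1,"slide":[0,0,-0.085],"spin":0},
    {"grip":1,"slide":[0,0,-0.085],"spin":0},
    {"grip":1,"slide":[-0.017,-0.02,-0.002],"spin":0.97},
    {"grip":1,"slide":[-0.019,-0.019,-0.002],"spin":0.97},
    {"grip":1,"slide":[-0.021,-0.017,-0.002],"spin":0.97},
    {"grip":1,"slide":[-0.022,-0.015,-0.002],"spin":0.97},
    {"grip":1,"slide":[-0.023,-0.013,-0.002],"spin":0.97},
    {"grip":1,"slide":[-0.024,-0.011,-0.002],"spin":0.98},
    {"grip":1,"slide":[-0.025,-0.009,-0.002],"spin":0.97},
  ],
)

```text
time: 33.48
tool_pos: [0.5267, 0.0708, 0.1871]
ee_rot: [-3.141, -0.002, 0.87]
wrist_force: [0.6, -0.4, 0.9]
width: 0.0005
finger_force: 0.0
```

Emit:
arm_command(
  plan=[
    {"grip":1,"slide":[-0.026,-0.007,-0.002],"spin":0.98},
    {"grip":1,"slide":[-0.027,-0.005,-0.002],"spin":0.97},
    {"grip":1,"slide":[-0.027,-0.003,-0.002],"spin":0.98},
    {"grip":1,"slide":[-0.027,0,-0.002],"spin":0.97},
    {"grip":1,"slide":[-0.027,0.002,-0.002],"spin":0.98},
    {"grip":1,"slide":[-0.027,0.004,-0.002],"spin":0.97},
    {"grip":1,"slide":[-0.026,0.006,-0.002],"spin":0.98},
    {"grip":1,"slide":[-0.026,0.009,-0.002],"spin":0.97},
    {"grip":1,"slide":[-0.025,0.011,-0.002],"spin":0.98},
    {"grip":1,"slide":[-0.024,0.013,-0.002],"spin":0.97},
  ],
)

```text
time: 34.72
tool_pos: [0.4149, -0.0063, 0.1972]
ee_rot: [-3.14, -0.002, 0.02]
wrist_force: [-0.1, 0.2, -0.0]
width: 0.001
finger_force: 0.0
```

Emit:
arm_command(
  plan=[
    {"grip":1,"slide":[-0.022,0.014,-0.002],"spin":0.98},
    {"grip":1,"slide":[-0.021,0.016,-0.002],"spin":0.97},
    {"grip":1,"slide":[-0.02,0.019,-0.002],"spin":0.98},
    {"grip":1,"slide":[0,0,0],"spin":0},
  ],
)

```text
time: 35.22
tool_pos: [0.3819, -0.0289, 0.2004]
ee_rot: [-3.14, -0.002, -0.234]
wrist_force: [0.3, 0.2, 0.0]
width: 0.0004
finger_force: 0.0
```

```bash
python3 -c "
from h import *
plan([doorw(1.7,48,.113,)])
cv2.imwrite('pics/s11.png',snapshot('scene')[60:460,160:640,::-1])
"
```

```text
now [ 0.3819 -0.0289  0.2004] yaw -13.4 t 35.2
[{"grip":1,"slide":[0.001,0.005,0.087],"spin":-0},{"grip":1,"slide":[0,0.006,0.088],"spin":-0}]
```

View pics/s11.png

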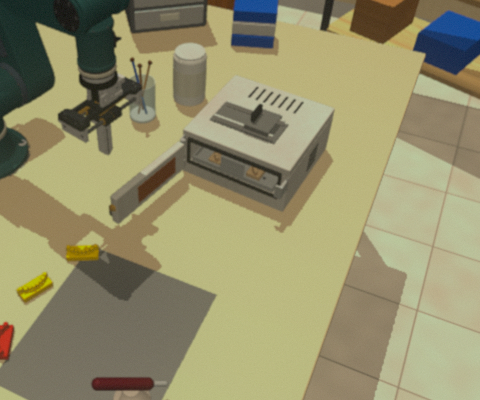

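Emit:
arm_command(
  plan=[
    {"grip":1,"slide":[0,0.005,0.087],"spin":0},
    {"grip":1,"slide":[0,0.005,0.087],"spin":0},
    {"grip":1,"slide":[0,0,0],"spin":0},
  ],
)

```text
time: 35.65
tool_pos: [0.3783, -0.0329, 0.1097]
ee_rot: [-3.141, 0.008, -0.233]
wrist_force: [0.3, 0.6, 0.8]
width: 0.0003
finger_force: 0.0
```

```bash
python3 -c "
from h import *
plan([doorw(1.7,14)[:5]+(.02,)]+[doorw(p,6) for p in np.arange(1.65,.1,-.083)])
"
```

```text
now [ 0.3783 -0.0329  0.1097] yaw -13.3 t 35.6
[{"grip":1,"slide":[0.037,0.001,-0.003],"spin":0},{"grip":1,"slide":[0.037,0.001,-0.004],"spin":0.01},{"grip":1,"slide":[0.035,0.001,0],"spin":-0.58},{"grip":1,"slide":[0.032,0.001,0],"spin":-0.95},{"grip":1,"slide":[0.031,0.001,0],"spin":-0.95},{"grip":1,"slide":[0.032,0.002,0],"spin":-0.95},{"grip":1,"slide":[0.032,0.001,0],"spin":-0.95},{"grip":1,"slide":[0.031,0.001,0],"spin":-0.95},{"grip":1,"slide":[0.032,0.002,0],"spin":-0.95},{"grip":1,"slide":[0.031,0.001,0],"spin":-0.95}]
[{"grip":1,"slide":[0.032,0.002,0],"spin":-0.96},{"grip":1,"slide":[0.032,0.001,0],"spin":-0.95},{"grip":1,"slide":[0.031,0.001,0],"spin":-0.95},{"grip":1,"slide":[0.032,0.002,0],"spin":-0.95},{"grip":1,"slide":[0.032,0.001,0],"spin":-0.95},{"grip":1,"slide":[0.031,0.001,0],"spin":-0.95},{"grip":1,"slide":[0.032,0.002,0],"spin":-0.95},{"grip":1,"slide":[0.031,0.001,0],"spin":-0.95},{"grip":1,"slide":[0.032,0.001,0],"spin":-0.95},{"grip":1,"slide":[0.032,0.002,0],"spin":-0.96}]
[{"grip":1,"slide":[0.031,0.001,0],"spin":-0.95}]
```

Emit:
arm_command(
  plan=[
    {"grip":1,"slide":[0.037,0.001,-0.003],"spin":0},
    {"grip":1,"slide":[0.037,0.001,-0.003],"spin":0},
    {"grip":1,"slide":[0.035,0.001,0],"spin":-0.58},
    {"grip":1,"slide":[0.032,0.001,0],"spin":-0.95},
    {"grip":1,"slide":[0.031,0.001,0],"spin":-0.95},
    {"grip":1,"slide":[0.032,0.002,0],"spin":-0.95},
    {"grip":1,"slide":[0.032,0.001,0],"spin":-0.95},
    {"grip":1,"slide":[0.031,0.001,0],"spin":-0.95},
    {"grip":1,"slide":[0.032,0.002,0],"spin":-0.95},
    {"grip":1,"slide":[0.031,0.001,0],"spin":-0.95},
  ],
)

```text
time: 36.9
tool_pos: [0.5447, -0.0453, 0.1184]
ee_rot: [3.14, -0.003, 0.401]
wrist_force: [-1.2, -0.7, 0.9]
width: 0.0002
finger_force: 0.3
```

```bash
python3 -c "
from h import *
o=sensors.get_obs();print(o['wrist_force'].round(1))
p=V[2]-o['ee_rot'][2];print(p)
plan([doorw(q,6) for q in np.arange(p-.083,.1,-.083)])
cv2.imwrite('pics/s12.png',snapshot('scene')[60:460,160:640,::-1])
"
```

```text
[-1.2 -0.7  0.9]
1.065885091865734
now [ 0.5447 -0.0453  0.1184] yaw 23.0 t 36.9
[{"grip":1,"slide":[0.026,-0.004,0.011],"spin":-0.95},{"grip":1,"slide":[0.031,0.002,0],"spin":-0.95},{"grip":1,"slide":[0.032,0.001,0],"spin":-0.95},{"grip":1,"slide":[0.031,0.001,0],"spin":-0.95},{"grip":1,"slide":[0.032,0.002,0],"spin":-0.96},{"grip":1,"slide":[0.032,0.001,0],"spin":-0.95},{"grip":1,"slide":[0.031,0.001,0],"spin":-0.95},{"grip":1,"slide":[0.032,0.002,0],"spin":-0.95},{"grip":1,"slide":[0.031,0.001,0],"spin":-0.95},{"grip":1,"slide":[0.032,0.001,0],"spin":-0.95}]
[{"grip":1,"slide":[0.032,0.002,0],"spin":-0.95}]
```

View pics/s12.png

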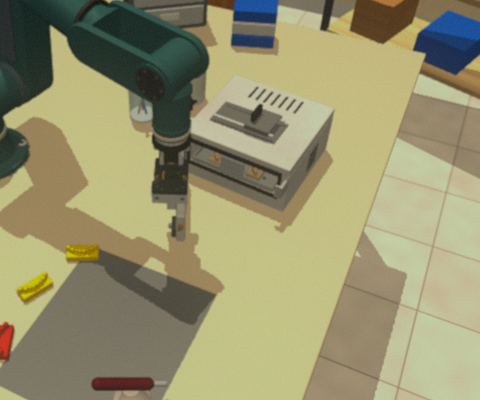

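Emit:
arm_command(
  plan=[
    {"grip":1,"slide":[0.03,-0.003,0.008],"spin":-0.95},
    {"grip":1,"slide":[0.031,0.002,0],"spin":-0.95},
    {"grip":1,"slide":[0.032,0.001,0],"spin":-0.95},
    {"grip":1,"slide":[0.031,0.001,0],"spin":-0.95},
    {"grip":1,"slide":[0.032,0.002,0],"spin":-0.96},
    {"grip":1,"slide":[0.032,0.001,0],"spin":-0.95},
    {"grip":1,"slide":[0.031,0.001,0],"spin":-0.95},
    {"grip":1,"slide":[0.032,0.002,0],"spin":-0.95},
    {"grip":1,"slide":[0.031,0.001,0],"spin":-0.95},
  ],
)

```text
time: 38.08
tool_pos: [0.6498, 0.0444, 0.1141]
ee_rot: [3.139, -0.001, 1.146]
wrist_force: [0.2, -0.8, 0.5]
width: 0.0008
finger_force: 0.3
```

```bash
python3 -c "
from h import *
o=sensors.get_obs();print(o['wrist_force'].round(1))
p=V[2]-o['ee_rot'][2];print(p)
plan([doorw(q,6) for q in (.2,.12,.06)]+[doorw(.0,6)[:5]+(.004,)])
"
```

```text
[ 0.2 -0.8  0.5]
0.3204313672111916
now [0.6498 0.0444 0.1141] yaw 65.7 t 38.1
[{"grip":1,"slide":[0.022,-0.001,0.001],"spin":-0.69},{"grip":1,"slide":[0.022,0.001,0.001],"spin":-0.69},{"grip":1,"slide":[0.031,0.001,0],"spin":-0.92},{"grip":1,"slide":[0.022,0.001,0],"spin":-0.68},{"grip":1,"slide":[0.008,0,0],"spin":-0.23},{"grip":1,"slide":[0.008,0.001,0],"spin":-0.23},{"grip":1,"slide":[0.007,0.001,0],"spin":-0.23}]
```

Emit:
arm_command(
  plan=[
    {"grip":1,"slide":[0.022,-0.001,0.001],"spin":-0.69},
    {"grip":1,"slide":[0.022,0.001,0.001],"spin":-0.69},
    {"grip":1,"slide":[0.031,0.001,0],"spin":-0.92},
    {"grip":1,"slide":[0.022,0.001,0],"spin":-0.68},
    {"grip":1,"slide":[0.008,0,0],"spin":-0.23},
    {"grip":1,"slide":[0.008,0.001,0],"spin":-0.23},
  ],
)

```text
time: 38.83
tool_pos: [0.667, 0.0924, 0.1131]
ee_rot: [3.14, 0.01, 1.441]
wrist_force: [-3.6, -16.1, 4.6]
width: 0.0003
finger_force: 7.8
```

Emit:
arm_command(
  plan=[
    {"grip":1,"slide":[0.005,0,0],"spin":-0.2},
    {"grip":1,"slide":[0.005,0,0],"spin":-0.1},
    {"grip":1,"slide":[0,0,0],"spin":0},
  ],
)

```text
time: 39.2
tool_pos: [0.6674, 0.0935, 0.1132]
ee_rot: [3.14, 0.015, 1.464]
wrist_force: [-2.8, -17.9, 3.7]
width: 0.0007
finger_force: 9.1
```

Emit:
arm_command(
  plan=[
    {"grip":1,"slide":[0.005,0,0],"spin":0},
    {"grip":1,"slide":[0.005,0,0],"spin":0},
    {"grip":1,"slide":[0,0,0],"spin":0},
  ],
)

```text
time: 39.58
tool_pos: [0.668, 0.0965, 0.1132]
ee_rot: [3.14, 0.018, 1.462]
wrist_force: [-3.5, -21.5, 4.5]
width: 0.0004
finger_force: 11.0
```

```bash
python3 -c "
from h import *
o=sensors.get_obs();print(o['tool_pos'],o['wrist_force'].round(1))
a=snapshot('scene')[120:290,320:520,::-1]; b=snapshot('wrist')[:,:,::-1]
a=cv2.resize(a,(480,408),interpolation=cv2.INTER_CUBIC); b=cv2.resize(b,(320,240))
c=np.zeros((408,800,3),np.uint8); c[:,:480]=a; c[:240,480:]=b; cv2.imwrite('pics/d13.png',c)
"
```

```text
[0.66801158 0.09647856 0.11324193] [ -3.5 -21.5   4.5]
```

View pics/d13.png

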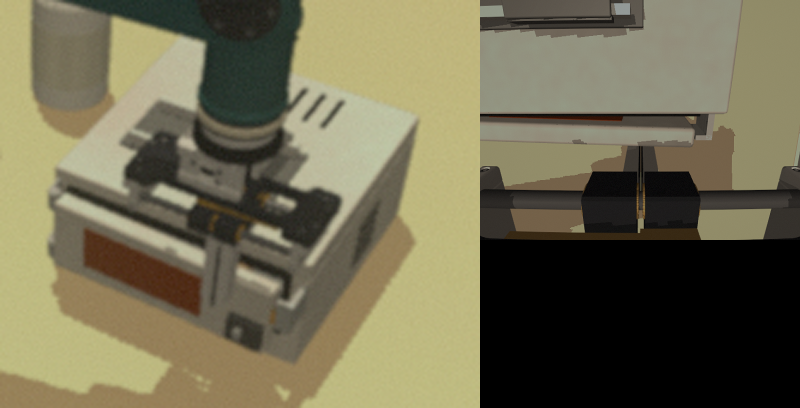

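Emit:
arm_command(
  plan=[
    {"grip":1,"slide":[0.005,0,0],"spin":0},
    {"grip":1,"slide":[0.005,0,0],"spin":0},
    {"grip":1,"slide":[0,0,0],"spin":0},
  ],
)

```text
time: 40.05
tool_pos: [0.6687, 0.1026, 0.113]
ee_rot: [3.14, 0.016, 1.464]
wrist_force: [-2.3, -20.3, 2.9]
width: 0.0006
finger_force: 9.9
```

Emit:
arm_command(
  plan=[
    {"grip":1,"slide":[0.005,0,0],"spin":0},
    {"grip":1,"slide":[0.003,0,0],"spin":0},
    {"grip":1,"slide":[0,0,0],"spin":0},
  ],
)

```text
time: 40.42
tool_pos: [0.6687, 0.1028, 0.1131]
ee_rot: [3.14, 0.023, 1.462]
wrist_force: [-4.3, -27.8, 5.0]
width: 0.0004
finger_force: 13.7
```

Emit:
arm_command(
  plan=[
    {"grip":1,"slide":[-0.02,0,0],"spin":0},
    {"grip":1,"slide":[-0.04,0,0],"spin":0},
    {"grip":1,"slide":[-0.04,0,-0.04],"spin":0},
    {"grip":1,"slide":[-0.06,0,-0.09],"spin":0},
    {"grip":1,"slide":[0,0,-0.09],"spin":0},
    {"grip":1,"slide":[0,0,0],"spin":0},
  ],
)

```text
time: 41.18
tool_pos: [0.6629, 0.0359, 0.2291]
ee_rot: [3.129, -0.001, 1.47]
wrist_force: [-0.1, 0.1, 1.0]
width: 0.0003
finger_force: 0.0
```

```bash
python3 -c "
from h import *
o=sensors.get_obs();print(o['tool_pos'],o['ee_rot'][2])
a=snapshot('scene')[120:290,320:520,::-1]; b=snapshot('wrist')[:,:,::-1].copy(); c=cam('wrist')
cv2.imwrite('pics/w14.png',b)
# outlines predicted from the unit pose: shut door top edges, cover ridge, key
pts=[(*u2w(x,y),z) for x,y,z in [(-160,122,.114),(-160,-112,.114),(-130,-135,.13),(-30,0,.15)]]
print(w2p(c,pts).round(0))
cv2.imwrite('pics/d14.png',np.hstack([cv2.resize(a,(400,340),interpolation=cv2.INTER_CUBIC),cv2.resize(b,(400,300))[:0+300].repeat(1,0) if 0 else cv2.copyMakeBorder(cv2.resize(b,(400,300)),0,40,0,0,cv2.BORDER_CONSTANT)]))
"
```

```text
[0.66290681 0.03589732 0.22908942] 1.4696141162432563
[[  57.  146.]
 [ 388.  146.]
 [ 431.   99.]
 [ 197. -106.]]
```

View pics/d14.png

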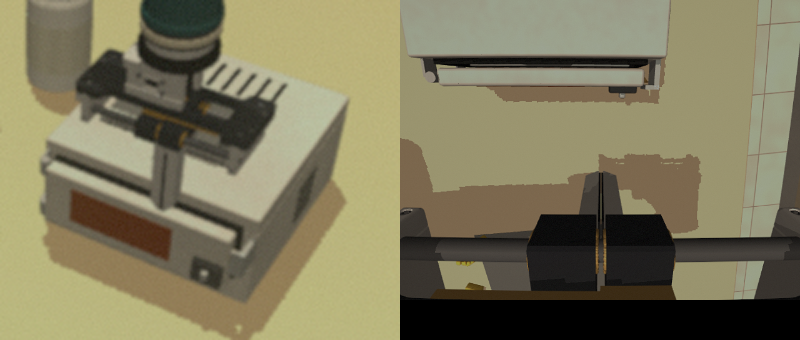

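```bash
sed -i 's/V=np.array.*/V=np.array([.6189,.277,1.4665])/' h.py; python3 -c "
from h import *
plan([(*u2w(-70,-5),.27,84,-.4)])
"
```

```text
now [0.6609 0.0365 0.2227] yaw 84.2 t 41.3
[{"grip":-0.4,"slide":[0.083,-0.031,-0.024],"spin":0.01},{"grip":-0.4,"slide":[0.082,-0.031,-0.024],"spin":0.01},{"grip":-0.4,"slide":[0.083,-0.03,-0.023],"spin":0.01},{"grip":-0.4,"slide":[0.082,-0.031,-0.024],"spin":0.02}]
```

Emit:
arm_command(
  plan=[
    {"grip":-0.4,"slide":[0.083,-0.031,-0.024],"spin":0},
    {"grip":-0.4,"slide":[0.082,-0.031,-0.024],"spin":0},
    {"grip":-0.4,"slide":[0.083,-0.03,-0.023],"spin":0},
    {"grip":-0.4,"slide":[0.082,-0.031,-0.024],"spin":0},
    {"grip":-0.4,"slide":[0,0,0],"spin":0},
    {"grip":-0.4,"slide":[0,0,0],"spin":0},
  ],
)

```text
time: 42.02
tool_pos: [0.6155, 0.2066, 0.2666]
ee_rot: [-3.139, 0.002, 1.471]
wrist_force: [-0.3, 0.6, 0.1]
width: 0.0572
finger_force: 0.0
```

```bash
cat >> h.py <<'E'
def w2u(P):
    c,s=np.cos(V[2]),np.sin(V[2]); d=np.asarray(P)[:,:2]-V[:2]
    return (d@np.array([[c,-s],[s,c]])*1e3).round(1)
def grab(): return snapshot('wrist')[:,:,::-1].copy(),cam('wrist')
E
python3 - <<'E'
from h import *
im,c=grab(); cv2.imwrite('pics/w15.png',im)
print(sensors.get_obs()['tool_pos'])
print('ridge top corners pred',w2p(c,[(*u2w(x,y),.178) for x,y in [(-5,-5),(-49,-5)]]).round(),'unit front corner',w2p(c,[(*u2w(-130,y),.13) for y in (-135,135)]).round())
g=cv2.cvtColor(im,cv2.COLOR_BGR2GRAY)
m=(g<45).astype(np.uint8)
n,l,s,ct=cv2.connectedComponentsWithStats(m)
for i in range(1,n):
    if s[i,4]>250 and s[i,1]<320:
        print(s[i],ct[i].round()); t=cv2.findContours((l==i).astype(np.uint8),cv2.RETR_EXTERNAL,cv2.CHAIN_APPROX_NONE)[0][0]
        b=cv2.boxPoints(cv2.minAreaRect(t)); print(b.round(0).tolist(),'u@.178',w2u(p2w(c,b,.178)).tolist())
for r in range(20,330,12): print(r,' '.join('%3d'%v for v in g[r,100:520:12]))
E
```

```text
[0.61573892 0.20599912 0.26667661]
ridge top corners pred [[326. 155.]
 [325. 221.]] unit front corner [[473. 298.]
 [165. 297.]]
[232   0   9  58 353] [236.  28.]
[[232.0, 0.0], [238.0, -0.0], [241.0, 57.0], [235.0, 57.0]] u@.178 [[84.9, 50.7], [85.1, 47.0], [53.9, 46.8], [53.7, 50.7]]
[261   0   8  58 348] [264.  29.]
[[261.0, 0.0], [267.0, -0.0], [268.0, 57.0], [262.0, 57.0]] u@.178 [[84.8, 33.6], [84.9, 30.0], [53.8, 30.2], [53.7, 34.0]]
[289   0   7  58 357] [292.  27.]
[[289.0, 0.0], [295.0, 0.0], [295.0, 57.0], [289.0, 57.0]] u@.178 [[84.7, 16.9], [84.7, 13.4], [53.8, 13.9], [53.8, 17.5]]
[318   0   6  58 331] [320.  27.]
[[318.0, 0.0], [323.0, 0.0], [323.0, 57.0], [318.0, 57.0]] u@.178 [[84.7, -0.1], [84.7, -3.0], [53.8, -3.1], [53.8, -0.1]]
[345   0   8  59 348] [348.  29.]
[[345.0, 58.0], [346.0, -0.0], [352.0, 0.0], [351.0, 58.0]] u@.178 [[53.3, -16.2], [84.9, -16.7], [84.8, -20.2], [53.2, -19.9]]
[373   0   8  59 380] [376.  29.]
[[372.0, 58.0], [374.0, -0.0], [380.0, 0.0], [379.0, 58.0]] u@.178 [[53.3, -32.9], [84.9, -32.8], [84.9, -36.7], [53.2, -37.0]]
[400   0  10  59
[... 3526 characters left out ...]
 145 147 157 157 155 155 156 157 155 157 155 156 141 114 110 112 113 111 158 131 158 109 109 111 107 110 154 107 147 146 145
284 145 144 146 147 145 146 157 156 158 157 157 157  70  70 162 156 143 112 112 113 112 111 109   6  71  71 109 109 109 109 109 102 145 146 145
296 145 145 145 147 145 145 145  45  83  79  76  72  73  43  47  67  72  62  63  68  69  73  75   2  73  72  80  80  85  82  94 122 144 146 145
308 146 145 145 146 146 146 145 135 158 155 155  60  62   3 157 151 151 107 108 110 111 110 108  29   9  60  60 109 106  52 106 106 146 145 146
320 145 146 145 147 145 146 144 144 147 145  54  62  60   4 147 148 106 108 104 106 147 146 145 146   4  59  60 106 106 107 105 106 146 145 144
```

```bash
python3 -c "
from h import *
plan([(*u2w(-28,-2.7),.23,84,-.4),(*u2w(-28,-2.7),.19,84,-.4,.02)])
"
```

```text
now [0.6157 0.206  0.2667] yaw 84.2 t 42.1
[{"grip":-0.4,"slide":[0.043,-0.001,0.037],"spin":0.02},{"grip":-0.4,"slide":[0.043,-0.002,0.036],"spin":0.02},{"grip":-0.4,"slide":[0,0,0.027],"spin":-0},{"grip":-0.4,"slide":[0,0,0.027],"spin":-0},{"grip":-0.4,"slide":[0,0,0.026],"spin":-0}]
```

Emit:
arm_command(
  plan=[
    {"grip":-0.4,"slide":[0.043,-0.001,0.037],"spin":0.02},
    {"grip":-0.4,"slide":[0.043,-0.002,0.036],"spin":0.02},
    {"grip":-0.4,"slide":[0,0,0.027],"spin":0},
    {"grip":-0.4,"slide":[0,0,0.02],"spin":0},
    {"grip":-0.4,"slide":[0,0,0.018],"spin":0},
    {"grip":-0.4,"slide":[0,0,0],"spin":0},
  ],
)

```text
time: 42.82
tool_pos: [0.6186, 0.2493, 0.1987]
ee_rot: [-3.141, 0.001, 1.466]
wrist_force: [-0.3, 0.4, 1.1]
width: 0.0658
finger_force: 0.0
```

```bash
python3 -c "
from h import *
o=sensors.get_obs(); print(o['tool_pos'],w2u([o['tool_pos']]),o['wrist_force'],o['ee_rot'])
"
```

```text
[0.61858923 0.24933051 0.19867674] [[-27.6  -2.6]] [-0.27622017  0.3692428   1.09419746] [-3.14050695e+00  7.19685282e-04  1.46608742e+00]
```

Well centred; down 8 mm more, then pinch.

Emit:
arm_command(
  plan=[
    {"grip":-0.4,"slide":[0,0,0.01],"spin":0},
    {"grip":-0.4,"slide":[0,0,0.006],"spin":0},
    {"grip":0.5,"slide":[0,0,0],"spin":0},
    {"grip":1,"slide":[0,0,0],"spin":0},
    {"grip":1,"slide":[0,0,0],"spin":0},
    {"grip":1,"slide":[0,0,0],"spin":0},
    {"grip":1,"slide":[0,0,0],"spin":0},
    {"grip":1,"slide":[0,0,0],"spin":0},
    {"grip":1,"slide":[0,0,0],"spin":0},
  ],
)

```text
time: 43.95
tool_pos: [0.619, 0.2499, 0.1915]
ee_rot: [3.141, -0.0, 1.467]
wrist_force: [0.0, 0.9, -1.0]
width: 0.0097
finger_force: 30.0
```

Emit:
arm_command(
  plan=[
    {"grip":1,"slide":[0,-0.02,0],"spin":0},
    {"grip":1,"slide":[0,-0.02,0],"spin":0},
    {"grip":1,"slide":[0,-0.02,0],"spin":0},
    {"grip":1,"slide":[0,-0.02,0],"spin":0},
    {"grip":1,"slide":[0,-0.02,0],"spin":0},
    {"grip":1,"slide":[0,-0.02,0],"spin":0},
    {"grip":1,"slide":[0,-0.016,0],"spin":0},
    {"grip":1,"slide":[0,-0.006,0],"spin":0},
    {"grip":1,"slide":[0,0,0],"spin":0},
  ],
)

```text
time: 45.08
tool_pos: [0.5502, 0.2573, 0.1915]
ee_rot: [3.136, -0.001, 1.466]
wrist_force: [8.1, 1.8, -3.4]
width: 0.0098
finger_force: 30.0
```

Emit:
arm_command(
  plan=[
    {"grip":1,"slide":[0,0.004,0],"spin":0},
    {"grip":0.5,"slide":[0,0,0],"spin":0},
    {"grip":0.5,"slide":[0,0,0],"spin":0},
    {"grip":0.5,"slide":[0,0,-0.05],"spin":0},
    {"grip":0.5,"slide":[0,0.02,-0.1],"spin":0},
    {"grip":1,"slide":[-0.08,0.08,0],"spin":0},
    {"grip":1,"slide":[0,0.08,0],"spin":0},
    {"grip":1,"slide":[0,0,0],"spin":0},
    {"grip":1,"slide":[0,0,0],"spin":0},
  ],
)

```text
time: 46.2
tool_pos: [0.6349, 0.208, 0.2661]
ee_rot: [-3.14, 0.0, 1.467]
wrist_force: [0.0, 0.3, -0.3]
width: 0.0006
finger_force: 0.0
```

Run:
```python
from h import *
im,c=grab(); cv2.imwrite('pics/w16.png',im)
o=sensors.get_obs(); print(o['tool_pos'],w2u([o['tool_pos']]))
g=cv2.cvtColor(im,cv2.COLOR_BGR2GRAY); h=cv2.cvtColor(im,cv2.COLOR_BGR2HSV)
n,l,s,ct=cv2.connectedComponentsWithStats((g<45).astype(np.uint8))
for i in range(1,n):
    if s[i,4]>400 and 100<s[i,1]<270: print('dark',s[i],w2u(p2w(c,[ct[i]],.178)))
r=im[60:270,80:560]
for sat in (90,):
    m=((h[...,1]>sat)).astype(np.uint8); m[270:]=0
    n,l,s,ct=cv2.connectedComponentsWithStats(m)
    for i in range(1,n):
        if s[i,4]>200: print('sat',s[i],ct[i].round(),im[int(ct[i][1]),int(ct[i][0])],w2u(p2w(c,[ct[i]],.15)))
C=cv2.HoughCircles(cv2.medianBlur(g[:280],5),cv2.HOUGH_GRADIENT,1,30,param1=60,param2=18,minRadius=13,maxRadius=26)
if C is not None:
    for k in C[0][:6]: print('circ',k.round(),w2u(p2w(c,[k[:2]],.15)),im[int(k[1]),int(k[0])])
x0=int(w2p(c,[(*u2w(-28,-22),.15)])[0,0]); print('guess px',w2p(c,[(*u2w(-28,-22),.15)]).round())
for rr in range(130,250,6): print(rr,' '.join('%3d'%v for v in g[rr,x0-120:x0+90:6]))
```

```text
[0.63466817 0.20829538 0.26664823] [[-66.7 -22.8]]
dark [ 179  161   29   67 1539] [[-25.5  64.5]]
sat [  26    0   87   86 3657] [82. 49.] [ 73  98 117] [[ 69.4 142.4]]
sat [   4  124   68   81 2160] [ 42. 171.] [ 75 100 119] [[-13.1 187.1]]
sat [193 174  15  51 283] [200. 198.] [8 7 4] [[-33.7  69.8]]
sat [454 243  22  27 469] [465. 258.] [ 76 100 120] [[ -81.2 -133.8]]
circ [320. 188.  23.] [[-26.7 -20.5]] [129 143 148]
circ [  6. 150.  22.] [[  3.  211.5]] [110 121 119]
guess px [[322. 190.]]
130 153 152 152 153 151 151 152 152 152 151 151 153 153 152 152 151 152 151 152 151 150 151 150 150 152 150 150 150 150 152 154 152 152 151 151
136  76  83  82  77  76  72  72  70  65  66  65  64  64  64  63  70  82  79  77  76  73  75  72  74  97  92  88  89  88  87 104 150 150 151 152
142  91  91  92  91  93  92  91  93  94  92  87  64  90  89  86  86  84  86  86  85  87  84  81  81  83  82  82  83  84  86  80 152 149 152 151
148  90  89  90  90  90  91  91  92  91  92  89 153 155 153 153 154 154 154 154 154 154 154 155 154 155 153 155 154 154  83  71 152 151 150 150
154  89  87  90  90  8
[... 1581 characters left out ...]
  88  87  85  88  88  87  87  59  57  83  84  86  83  84  84  85  84  83  84  83  82  83  85  83  82  84 151 147 149 147 148
226  89  56  69  85  86  86  85  86  86  88  87 113 144 132 134 132 132 133 133 132 133 121 122 122 122 122 122 122 123  82 149 148 148 146 146
232  84  85  84  85  86  86  85  87  86  86  86 111 149 147 158 156 157 155 155 156 156 156 155 156 156 155 156 158 160  82 147 147 146 147 147
238  85  86  81  81  81  81  83  83  83  84  87  77 126 150 151 151 151 149 147 150 152 151 152 151 148 151 149 150 150 148 146 147 147 145 149
244 149 149 148 149 150 149 149 152 153 153 151 152 150 151 151 151 151 151 151 149 149 150 151 151 149 150 151 149 148 147 147 147 146 144 145
```

```bash
python3 -c "
from h import *
plan([(*u2w(-27.3,-20.8),.21,84,1,.04),(*u2w(-27.3,-20.8),.185,84,1,.02)])
"
```

```text
now [0.6347 0.2083 0.2666] yaw 84.1 t 46.2
[{"grip":1,"slide":[0.039,-0.002,0.057],"spin":0.01},{"grip":1,"slide":[0.04,-0.002,0.056],"spin":0.01},{"grip":1,"slide":[0,0,0.025],"spin":-0},{"grip":1,"slide":[0,0,0.025],"spin":-0}]
```

Emit:
arm_command(
  plan=[
    {"grip":1,"slide":[0.039,-0.002,0.057],"spin":0},
    {"grip":1,"slide":[0.04,-0.002,0.056],"spin":0},
    {"grip":1,"slide":[0,0,0.025],"spin":0},
    {"grip":1,"slide":[0,0,0.02],"spin":0},
    {"grip":1,"slide":[0,0,0],"spin":0},
    {"grip":1,"slide":[0,0,0],"spin":0},
  ],
)

```text
time: 47.0
tool_pos: [0.6382, 0.247, 0.1889]
ee_rot: [3.139, -0.001, 1.466]
wrist_force: [0.2, -0.4, 1.2]
width: 0.0007
finger_force: 0.0
```

```bash
python3 -c "
from h import *
o=sensors.get_obs(); print(o['tool_pos'],w2u([o['tool_pos']]))
"
```

```text
[0.63820055 0.24695082 0.18894945] [[-27.9 -22.3]]
```

Emit:
arm_command(
  plan=[
    {"grip":1,"slide":[0,-0.002,0.01],"spin":0},
    {"grip":1,"slide":[0,0,0.01],"spin":0},
    {"grip":1,"slide":[0,0,0.008],"spin":0},
    {"grip":1,"slide":[0,0,0],"spin":0},
  ],
)

```text
time: 47.5
tool_pos: [0.6367, 0.2474, 0.1736]
ee_rot: [3.142, 0.0, 1.467]
wrist_force: [-1.4, 0.4, 2.9]
width: 0.0006
finger_force: 1.2
```

Emit:
arm_command(
  plan=[
    {"grip":1,"slide":[0,0,0.005],"spin":0},
    {"grip":1,"slide":[0,0,0.004],"spin":0},
    {"grip":1,"slide":[0,0,0],"spin":0},
  ],
)

```text
time: 47.88
tool_pos: [0.6367, 0.2474, 0.1703]
ee_rot: [3.141, -0.0, 1.467]
wrist_force: [-2.7, -0.5, 5.3]
width: 0.0007
finger_force: 2.8
```

Emit:
arm_command(
  plan=[
    {"grip":1,"slide":[0,0,0.005],"spin":0},
    {"grip":1,"slide":[0,0,0.004],"spin":0},
    {"grip":1,"slide":[0,0,0],"spin":0},
  ],
)

```text
time: 48.25
tool_pos: [0.6367, 0.2474, 0.17]
ee_rot: [3.138, -0.001, 1.467]
wrist_force: [-6.1, -3.2, 16.0]
width: 0.0005
finger_force: 8.1
```

Emit:
arm_command(
  plan=[
    {"grip":1,"slide":[0,0,-0.02],"spin":0},
    {"grip":1,"slide":[0,0,-0.06],"spin":0},
    {"grip":0,"slide":[0,0,-0.06],"spin":0},
    {"grip":-0.4,"slide":[0,-0.09,0],"spin":0},
    {"grip":-0.4,"slide":[0,-0.085,0],"spin":0},
    {"grip":-0.4,"slide":[0,0,0],"spin":0},
  ],
)

```text
time: 49.0
tool_pos: [0.5473, 0.2573, 0.2339]
ee_rot: [-3.14, 0.0, 1.469]
wrist_force: [0.3, 0.3, 0.9]
width: 0.0374
finger_force: 0.0
```

```bash
python3 -c "
from h import *
o=sensors.get_obs(); print(o['tool_pos'],w2u([o['tool_pos']]),w2u([(.5502,.2573)]),o['width'])
plan([(.551,.2573,.192,84,-.4,.02)])
"
```

```text
[0.5473019  0.25727233 0.23389306] [[-27.1  69.2]] [[-26.7  66.3]] 0.0374411474203467
now [0.5473 0.2573 0.2339] yaw 84.2 t 49.0
[{"grip":-0.4,"slide":[0,0.002,0.028],"spin":0.01},{"grip":-0.4,"slide":[0,0.003,0.028],"spin":0.01},{"grip":-0.4,"slide":[0.001,0.002,0.028],"spin":0.01}]
```

Emit:
arm_command(
  plan=[
    {"grip":-0.4,"slide":[0,0.006,0],"spin":0},
    {"grip":-0.4,"slide":[0,0,0.028],"spin":0},
    {"grip":-0.4,"slide":[0,0,0.028],"spin":0},
    {"grip":-0.4,"slide":[0,0,0.026],"spin":0},
    {"grip":0.5,"slide":[0,0,0],"spin":0},
    {"grip":1,"slide":[0,0,0],"spin":0},
    {"grip":1,"slide":[0,0,0],"spin":0},
    {"grip":1,"slide":[0,0,0],"spin":0},
    {"grip":1,"slide":[0,0,0],"spin":0},
    {"grip":1,"slide":[0,0,0],"spin":0},
  ],
)

```text
time: 50.25
tool_pos: [0.5524, 0.2563, 0.1936]
ee_rot: [-3.141, 0.0, 1.467]
wrist_force: [-0.4, 0.4, 0.7]
width: 0.0093
finger_force: 29.9
```

Emit:
arm_command(
  plan=[
    {"grip":1,"slide":[0,0.02,0],"spin":0},
    {"grip":1,"slide":[0,0.02,0],"spin":0},
    {"grip":1,"slide":[0,0.02,0],"spin":0},
    {"grip":1,"slide":[0,0.02,0],"spin":0},
    {"grip":1,"slide":[0,0.02,0],"spin":0},
    {"grip":1,"slide":[0,0.02,0],"spin":0},
    {"grip":1,"slide":[0,0.014,0],"spin":0},
    {"grip":1,"slide":[0,0.006,0],"spin":0},
    {"grip":1,"slide":[0,0,0],"spin":0},
  ],
)

```text
time: 51.38
tool_pos: [0.6202, 0.249, 0.1937]
ee_rot: [-3.136, 0.001, 1.467]
wrist_force: [-7.0, -1.6, 4.7]
width: 0.0094
finger_force: 30.0
```

Emit:
arm_command(
  plan=[
    {"grip":0.5,"slide":[0,0,0],"spin":0},
    {"grip":0.5,"slide":[0,0,0],"spin":0},
    {"grip":0.5,"slide":[0,0,-0.05],"spin":0},
    {"grip":0.5,"slide":[0,0,-0.08],"spin":0},
    {"grip":0.5,"slide":[-0.086,0,-0.02],"spin":0},
    {"grip":0.5,"slide":[0,0,0],"spin":0},
    {"grip":0.5,"slide":[0,0,0],"spin":0},
  ],
)

```text
time: 52.25
tool_pos: [0.6178, 0.2066, 0.2676]
ee_rot: [-3.141, -0.0, 1.467]
wrist_force: [0.2, 0.2, -1.0]
width: 0.0235
finger_force: 0.0
```

Run:
```python
from h import *
im,c=grab(); g=cv2.cvtColor(im,cv2.COLOR_BGR2GRAY)
n,l,s,ct=cv2.connectedComponentsWithStats((g<45).astype(np.uint8))
for i in range(1,n):
    if s[i,4]>400 and 100<s[i,1]<270: print('ridge',s[i],w2u(p2w(c,[ct[i]],.178)))
print(w2u([sensors.get_obs()['tool_pos']]),sensors.get_obs()['wrist_force'])
```

```text
ridge [311 157  15  67 986] [[-26.5  -2.1]]
[[-69.9  -6.1]] [ 0.7192552  -0.72207786 -0.45686596]
```

Emit:
arm_command(
  plan=[
    {"grip":0.5,"slide":[-0.1,0,0],"spin":0},
    {"grip":0.5,"slide":[-0.1,0,0],"spin":0},
    {"grip":0.5,"slide":[-0.1,0,0],"spin":0},
    {"grip":0.5,"slide":[-0.06,0,0],"spin":0},
    {"grip":0.5,"slide":[0,0,0],"spin":0},
    {"grip":0.5,"slide":[0,0,0],"spin":0},
  ],
)

```text
time: 53.05
tool_pos: [0.5992, 0.0285, 0.2677]
ee_rot: [-3.14, -0.001, 1.468]
wrist_force: [0.4, 0.3, 0.1]
width: 0.0232
finger_force: 0.0
```

Run:
```python
from h import *
# door: outer top edge angle vs unit front edge in the wrist picture
im,c=grab(); cv2.imwrite('pics/w20.png',im); g=cv2.cvtColor(im,cv2.COLOR_BGR2GRAY)
L=cv2.createLineSegmentDetector().detect(g)[0][:,0]
for a in L:
    if np.hypot(a[2]-a[0],a[3]-a[1])>120 and max(a[1],a[3])<300:
        w=w2u(p2w(c,a.reshape(2,2),.114)); d=w[1]-w[0]
        print(a.round(),w.tolist(),'deg',round(np.degrees(np.arctan(d[0]/d[1])),2))
print(models())
```

```text
[456.  94. 172.  92.] [[-139.2, -110.6], [-138.0, 114.2]] deg 0.31
[394. 122. 174. 120.] [[-160.4, -63.1], [-158.8, 114.4]] deg 0.52
[428.  88. 203.  87.] [[-134.9, -88.4], [-134.0, 88.9]] deg 0.29
[172. 115. 457. 118.] [[-155.6, 116.1], [-157.1, -113.3]] deg 0.37
[136.  74. 492.  76.] [[-124.4, 141.7], [-125.8, -138.0]] deg 0.29
[592. 184. 608.   1.] [[-210.1, -235.9], [-70.4, -221.4]] deg 84.07
[(481, -316, 400, 399, 90)]
```

```bash
python3 -c "
from bench import ticket
print(ticket.close_job())"
```

```text
the job is handed in; nothing more can be done
None
```

I stood all four models on the tray, pushed it in and latched the door, then pressed the start key down and let it up, slid the cover back over it, and handed the job in at about 53 s of the 210 s limit; the call returned no verdict.

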